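# Clamp a push-and-turn tablet jar in its opening stand and take the cap off

## Task

Clamp the square tablet jar for one-handed opening: lay the clamp bar across the stand's two slotted posts, rubber pad towards the jar, fully down in both slots, and let go of it. Then open the jar's push-and-turn cap: press it down, keep it pressed while you twist it anticlockwise until it is free, lift it straight up and finish still holding it level and still in the gripper, about 6 cm above the open jar. The jar stays standing in the stand behind the bar, and the things around are left where they are.

Things in the scene. Friction and masses are not known exactly. Their poses are not given: they have to be found in the camera images.
- stand: Low aluminium jar-opening stand, fixed, base plate 170 (x) x 220 (y) x 8 mm. Origin: centre of its underside, on the bench; z up. Towards its +x side (centre at x = 35 mm) a round locating collar, 80 mm inside, 14.5 mm high; the jar stands in it on a polished disc (top 8.6 mm high). Unclamped, the jar turns along with its cap. At its -x side stand two slotted posts.
- slot_left (a point): Middle of the slot floor of the post at the stand's +y end (stand x -30, y +85 mm), 30 mm above the bench; axes as the stand's. The post is 18 mm long in y; its slot runs along y, 16 mm wide in x, open at the top, with flared steel lips (mouth about 27 mm wide) up to 62 mm above the bench.
- slot_right (a point): The same for the post at the stand's -y end (stand x -30, y -85 mm).
- bar_grip (a point): Centre of the grip of the loose clamp bar: a black square upright stalk 16 x 16 x 40 mm on the middle of the bar's top; 46 mm above the bar's underside, stalk top 64 mm. Aluminium bar 14 mm thick (x), 200 mm long (y), 24 mm high, 0.25 kg, standing on its underside on the bench. Laid home, its x axis points as the stand's x and its underside is 30 mm above the bench.
- bar_left (a point): Point on the clamp bar's underside, 85 mm from its middle towards its +y end; comes to lie on slot_left. The bar's rubber-faced pad sticks out in the middle of its +x side, 60 mm wide, to 33 mm from the bar's middle plane, as high as the bar, its lower edge bevelled to slip past the jar; laid home, its face is about 2 mm from the jar.
- bar_right (a point): Point on the clamp bar's underside, 85 mm from its middle towards its -y end; comes to lie on slot_right.
- jar: White square jar, 60 x 60 mm, 0.22 kg, standing loose in the stand's collar, one flat side towards the posts (yaw within 0.03 rad of the stand's). Origin: centre of its underside; z up. Shoulder 56 mm above its underside, then a round neck with three toothed bayonet ledges up to the mouth at 88 mm.
- jar_mouth (a point): Centre of the jar's mouth, 88 mm above the jar's underside.
- cap_center (a point): Centre (half-way up) of the grey knurled round push-and-turn cap: 52 mm diameter, 32 mm tall, 42 g; lower rim 16 mm below this point, top 16 mm above. Closed, this point is 86 mm above the jar's underside and the rim 14 mm above the jar's shoulder (keep the fingertips off the shoulder when pressing).
- cap: The same cap; origin at the centre of its lower rim, z up. Closed, its x axis lies along the jar's. Held down, it turns anticlockwise seen from above and is free to lift between 0.7 and 1.45 rad of turn against the jar, then comes a stop. Turn it by about 1.15: the jar gives up to 0.2 rad before the bar stops it. Clockwise it is blocked.
- cap_seal (a joint): How far the cap's sprung inner sealing disc is pushed in (m), which is how far the cap is pressed down: 0 (within 1 mm) at rest and with the cap off. 3 N starts it, about 12 N holds 5 mm; it must be held down more than 3.5 mm to clear the safety teeth (5 to 6 mm is good) and stops hard at 7 mm.
- petri_dish: Clear round petri dish, 60 mm diameter, 15 mm high, at the stand's +y side; leave alone.
- forceps: Steel forceps, 132 mm long, lying at the stand's front left; leave alone.
- timer: White bench timer, 43 x 66 x 57 mm, behind the stand; leave alone.
- bottle_amber: Round amber bottle with black cap, 55 mm diameter, 119 mm tall, behind the stand; leave alone.
- bottle_small: Small round reagent bottle with screw cap, 45 mm diameter, 92 mm tall, at the right; leave alone.
Things that resemble listed ones, but are neither listed nor needed, are in the scene too. Leave any turquoise look-alike of the cap alone.

How it is judged:
By the outcome, as a careful person would: the job done as asked, in the order asked, and still so for the second after the job is handed in, while the arm keeps its last pose, push and grip.
It also fails if it takes over 58 s, if anything falls off the work surface, if the arm or the gripper's body presses on something with over 40 N, if the wrist force passes 120 N, or if a joint passes its speed limit or range.

## Robot

A 7-joint arm with a two-finger parallel gripper is mounted at the origin on a cart in front of the work surface, level with it; the furniture and walls round the work are solid. World frame = base frame: x ahead of the robot, y to its left, z up, the work surface at z = 0. Lengths are in m, angles in rad, forces in N, time in s.
With the tool pointing down it reaches from about 0.35 to 0.9 m from the base axis. Payload 8.1 kg.
Tool frame: the origin (TCP) lies midway between the tips of the shut fingers; the grasp point (between the pads) lies 19 mm behind it (arm.hold_point_z is the z of the grasp point in the tool frame, in m); z points along the fingers, x is the direction in which the jaws open and shut, and the axes are right-handed (so a half turn about z gives the same grasp; the last joint's range is limited). The gripper opens to 85 mm and grips with 20 to 120 N. Pads are 22 mm wide; open, the fingers measure 114 mm over their backs; the gripper's body (76 mm by 85 mm) begins 54 mm behind the grasp point. The pads swing forward as they close: fully open they stand 13 mm farther back than shut.
Start: joints at [-1.319, 0.434, 0.025, 1.573, -0.012, 1.134, -0.075], TCP at [0.217, 0.586, 0.231] pointing down, gripper open.
Joint ranges: [-2.62, 2.62], [-0.44, 2.09], [-1.27, 1.32], [0.08, 2.57], [-1.32, 4.46], [0.12, 2], [-2.74, 2.74]. Speed limits (rad/s): [2.22, 2.22, 3.01, 3.01, 3.14, 3.14, 3.14].

## Interface

Orientations are given as a unit quaternion [w, x, y, z].
In Python, from rig import status, eyes, arm gives the robot as it stands. The module is installed in compiled form; this text tells all that it offers.
- The arm moves only by the tool arm_command, never from a script. Its argument "targets" is a list of rows, each an object of numbers: "dx", "dy", "dz": the shift along the tool's x, y, z in mm; "rx", "ry", "rz": the turn, a rotation vector about the tool's x, y, z in degrees; "fingers": the gripper's target within -1 to 1 (fully open at 1, half-way at 0, shut at -1). A call has 1 to 20 rows; each row shifts and turns the commanded pose from where the row before left it, along the tool's axes as they then stand; what a row does not reach is not made up. A row lasts 1/12 s, in which the tool goes at most 41.7 mm and 7.16 degrees, less where a joint would pass 70% of its speed; a pose out of reach is approached as far as the arm can. A call with a gripper value outside its range is refused whole. The fingers move at their own pace and stop on an object; the grip force is fixed at half the most. Time passes only in rows, so rows that do not move let the fingers close. It gives the time, the measured TCP pose, the force and the opening at its end, in the units of the state.
- status.get_state(): the state, without advancing time (a new reading comes with each control period).
- eyes.snapshot(name): name is "side" or "top" or "wrist"; returns the picture (400x640x3 uint8, blue, green, red); there is no depth.
- eyes.camera_info(name): a dict with "K" (3x3 intrinsics, pixels), "pose" (4x4, takes a point from camera to world coordinates). Camera axes: x right, y up, looking along -z (the intrinsics and any distortion apply to the point x, -y, -z); pixel columns grow to the right and rows downward; lengths in m; the calibration is good to about 2 mm. A picture is of the moment at which its call begins: read the wrist's pose just before it. camera_info takes no time and is no camera call; for the wrist camera it gives the pose at the moment of the call.
- arm.sign_off(): hands the job in, once; it reports no verdict.
The state is a dict: "time": time; "joint_pos": joint angles; "joint_vel": joint speeds; "joint_efforts": joint torques, N m; "position": TCP position; "tcp_rot": TCP orientation; "wrist_force": force on the tool from outside, world axes, zero at the start; "torque": the same for the moment, N m; "opening": finger opening in m.
Only numpy, scipy, OpenCV 4.12 (cv2) and the standard library are available. Lean on these libraries where they do the work, as an engineer would, in place of code of your own. Each camera call takes 0.05 s, during which the arm holds its last target.

## Working session

There is one attempt and no reset: what is moved stays moved. The work goes in short steps, Python scripts to look and compute and a tool call to move; the robot and the scene stay as the last step left them, time stands still between calls to the robot, and variables do not carry over. Pictures are saved under pics/ and viewed, and the job is handed in when it is done.

Besides the shell and the picture viewer there is one more tool, called after "Emit:" as name([rows], argument=value, ...), one row to a line, values as JSON. arm_command: Moves the arm, as the interface text tells. Its arguments: {"type":"object","properties":{"targets":{"type":"array"}},"required":["targets"]}

```bash
mkdir -p pics; python3 - <<'E'
from rig import status, eyes, arm
import cv2, numpy as np
print(status.get_state()); print(arm.hold_point_z)
for n in ["side","top","wrist"]:
    i=eyes.camera_info(n); print(n,{k:(np.round(v,4).tolist() if hasattr(v,'__len__') and not isinstance(v,str) else v) for k,v in i.items()})
    cv2.imwrite(f"pics/{n}0.png",eyes.snapshot(n))
E
```

```text
{'time': 0.0, 'joint_pos': array([-1.31857913,  0.43521655,  0.02497692,  1.5740881 , -0.01159143,
        1.1340105 , -0.07506973]), 'joint_vel': array([-0.00048303, -0.00030566,  0.00119655,  0.00090656,  0.0008177 ,
       -0.0007301 ,  0.00011658]), 'joint_efforts': array([-6.09491508e-04, -6.70484877e+01,  1.02467448e+00, -3.16214740e+01,
        1.54731399e-02,  1.21493416e-02,  1.20281982e-05]), 'position': array([0.21701952, 0.58557403, 0.2305335 ]), 'tcp_rot': array([ 5.10986099e-04,  8.20809066e-01,  5.71202113e-01, -6.00925675e-04]), 'wrist_force': array([-1.1245727 , -0.1711546 , -0.36802359]), 'torque': array([-0.00875756, -0.04764021,  0.01503648]), 'opening': 0.08557008725349198}
-0.0187
side {'K': [[420.9776, 0.0, 316.1699], [0.0, 420.9776, 202.2309], [0.0, 0.0, 1.0]], 'pose': [[-0.6595, -0.5667, 0.4939, 1.1655], [0.7515, -0.4812, 0.4514, 0.4741], [-0.0181, 0.6689, 0.7432, 0.9819], [0.0, 0.0, 0.0, 1.0]]}
top {'K': [[509.7027, 0.0, 325.4853], [0.0, 509.7027, 197.0053], [0.0, 0.0, 1.0]], 'pose': [[-0.0029, 0.9926, -0.1211, 0.4361], [-0.9997, 0.0, 0.0239, -0.0542], [0.0237, 0.1211, 0.9924, 1.3115], [0.0, 0.0, 0.0, 1.0]]}
wrist {'K': [[285.0156, 0.0, 319.2641], [0.0, 285.0156, 204.9938], [0.0, 0.0, 1.0]], 'pose': [[0.347, -0.8968, -0.2745, 0.1483], [0.9378, 0.3314, 0.1029, 0.6121], [-0.0013, -0.2932, 0.9561, 0.3741], [0.0, 0.0, 0.0, 1.0]]}
```

View pics/top0.png

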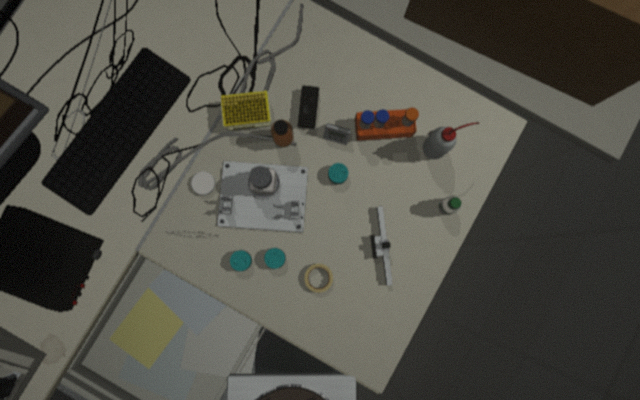

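View pics/side0.png

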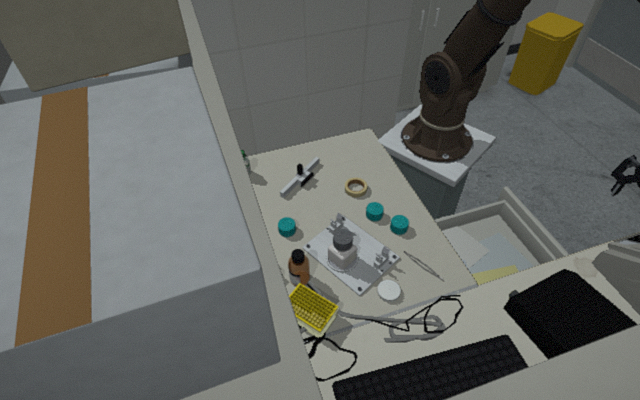

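View pics/wrist0.png

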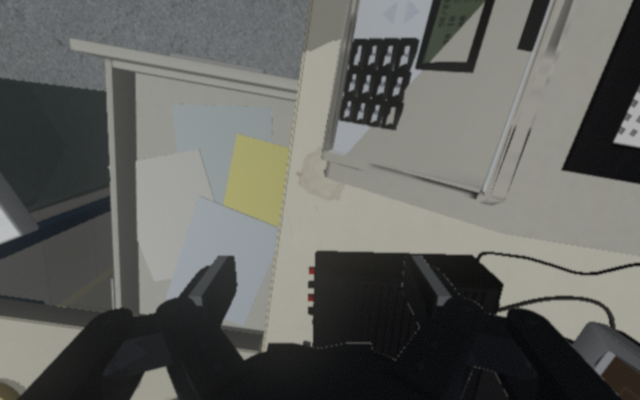

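```bash
cat > h.py <<'E'
from rig import status, eyes, arm
import cv2, numpy as np
from scipy.spatial.transform import Rotation as R
def info(n):
    i=eyes.camera_info(n); return np.array(i["K"]),np.array(i["pose"])
def ray(K,P,uv):
    d=np.array([(uv[0]-K[0,2])/K[0,0],-(uv[1]-K[1,2])/K[1,1],-1.]); d=P[:3,:3]@d
    return P[:3,3],d/np.linalg.norm(d)
def onplane(K,P,uv,z):
    o,d=ray(K,P,uv); return o+d*(z-o[2])/d[2]
def tri(obs):
    A=np.zeros((3,3));b=np.zeros(3)
    for K,P,uv in obs:
        o,d=ray(K,P,uv);M=np.eye(3)-np.outer(d,d);A+=M;b+=M@o
    x=np.linalg.solve(A,b)
    return x,[float(np.linalg.norm((np.eye(3)-np.outer(d,d))@(x-o))) for o,d in [ray(*q) for q in obs]]
def proj(K,P,X):
    c=P[:3,:3].T@(np.asarray(X)-P[:3,3]); return np.array([K[0,0]*c[0]/-c[2]+K[0,2],K[1,1]*-c[1]/-c[2]+K[1,2]])
def tcp():
    s=status.get_state();q=s["tcp_rot"]
    return s, s["position"], R.from_quat([q[1],q[2],q[3],q[0]])
def crop(im,x0,y0,x1,y1,f,name):
    c=cv2.resize(im[y0:y1,x0:x1],None,fx=f,fy=f,interpolation=cv2.INTER_CUBIC); c=cv2.convertScaleAbs(c,alpha=1.4); cv2.imwrite("pics/"+name,c)
E
python3 - <<'E'
from h import *
t=cv2.imread("pics/top0.png"); s=cv2.imread("pics/side0.png")
crop(t,200,140,330,240,6,"t_stand.png")
crop(t,350,190,420,300,5,"t_bar.png")
crop(s,270,150,400,250,6,"s_bar.png"); crop(s,290,200,420,300,6,"s_stand.png")
E
```

```text
(no output)
```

View pics/t_stand.png

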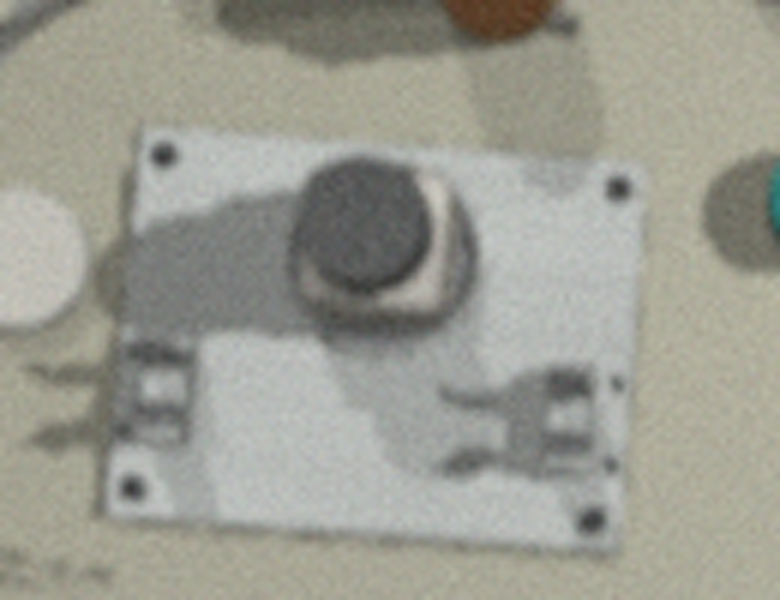

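View pics/t_bar.png

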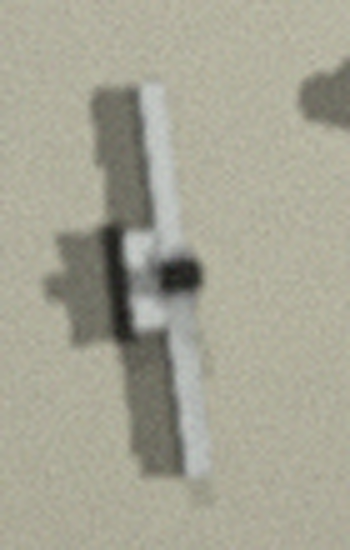

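View pics/s_stand.png

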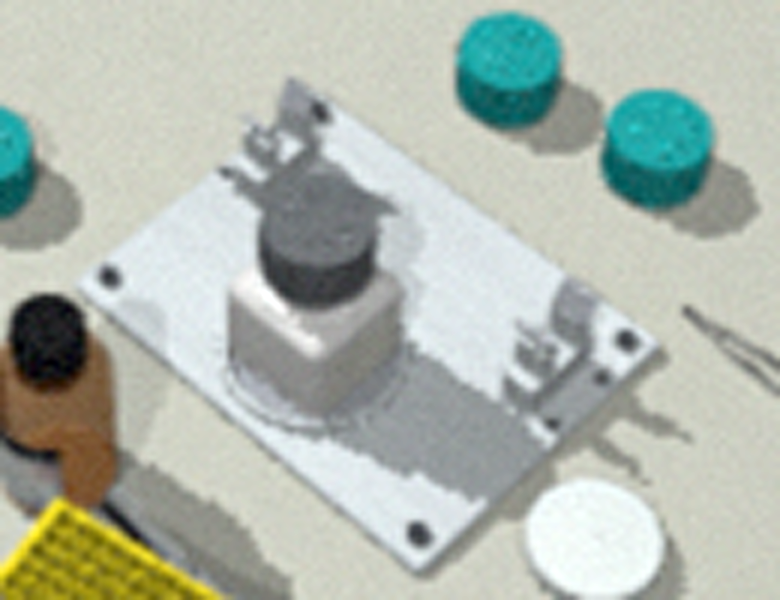

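View pics/s_bar.png

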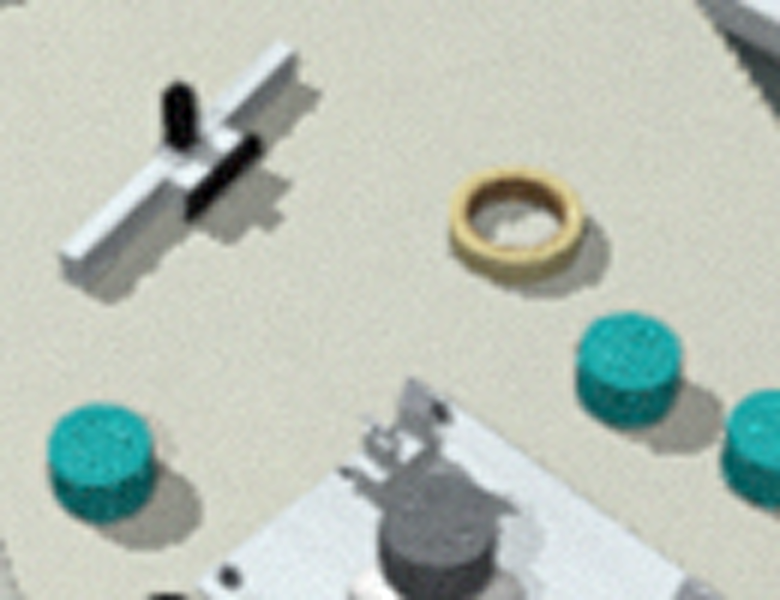

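```bash
python3 - <<'E'
from h import *
t=cv2.imread("pics/top0.png"); s=cv2.imread("pics/side0.png")
Kt,Pt=info("top");Ks,Ps=info("side")
g=cv2.cvtColor(t,cv2.COLOR_BGR2GRAY); gs=cv2.cvtColor(s,cv2.COLOR_BGR2GRAY)
def dark(gr,box,thr):
    x0,y0,x1,y1=box; m=(gr[y0:y1,x0:x1]<thr).astype(np.uint8)
    n,l,st,c=cv2.connectedComponentsWithStats(m); 
    k=1+np.argmax(st[1:,4]); return c[k]+[x0,y0], st[k].tolist()
# plate screws top view approx
app=[(227.2,165.7),(303,171.3),(298.5,226.6),(222,221.2)]
pt=[]
for a in app:
    x,y=map(int,a); b=g[y-4:y+6,x-4:x+6].astype(float); w=np.clip(np.percentile(b,50)-15-b,0,None)
    yy,xx=np.mgrid[y-4:y+6,x-4:x+6]; c=[(w*xx).sum()/w.sum(),(w*yy).sum()/w.sum()]
    pt.append(onplane(Kt,Pt,c,.009)); print("top screw",np.round(c,2),pt[-1].round(4))
aps=[(308.3,246),(343.3,218.5),(394.5,256.8),(359.7,289)]
for a in aps:
    x,y=map(int,a); b=gs[y-4:y+6,x-4:x+6].astype(float); w=np.clip(np.percentile(b,50)-15-b,0,None)
    yy,xx=np.mgrid[y-4:y+6,x-4:x+6]; c=[(w*xx).sum()/w.sum(),(w*yy).sum()/w.sum()]
    print("side screw",np.round(c,2),onplane(Ks,Ps,c,.009).round(4))
pt=np.array(pt);c=pt.mean(0);print("ctr",c)
for i in range(4): d=pt[(i+1)%4]-pt[i]; print(np.linalg.norm(d),np.degrees(np.arctan2(d[1],d[0])))
e1=onplane(Kt,Pt,(380.3,207.5),.024);e2=onplane(Kt,Pt,(389.4,284.9),.024);d=e1-e2
print("bar",e1,e2,(e1+e2)/2,np.linalg.norm(d),np.degrees(np.arctan2(d[1],d[0])))
# bar bright mask
hsv=cv2.cvtColor(t,cv2.COLOR_BGR2HSV)
sub=t[195:300,365:400].astype(int); m=((sub[:,:,0]-sub[:,:,2])>-2)&(sub.sum(2)>360)
ys,xs=np.nonzero(m); print(len(xs), cv2.minAreaRect(np.c_[xs+365,ys+195].astype(np.float32)))
e=[onplane(Ks,Ps,u,.024) for u in [(270+290/6,150+45/6),(270+70/6,150+253/6)]];print("side bar",e)
E
```

```text
top screw [226.72 165.38] [0.6774 0.1693 0.009 ]
top screw [302.6  171.03] [ 0.6628 -0.0265  0.009 ]
top screw [298.15 226.41] [ 0.5194 -0.0156  0.009 ]
top screw [221.6  221.07] [0.5333 0.1793 0.009 ]
side screw [307.57 246.02] [ 0.6607 -0.0249  0.009 ]
side screw [341.44 219.13] [ 0.5211 -0.0141  0.009 ]
side screw [395.19 257.77] [0.5328 0.1864 0.009 ]
side screw [360.09 289.93] [0.6764 0.1741 0.009 ]
ctr [0.59822049 0.07663709 0.009     ]
0.19639668698493828 -94.24531352992139
0.14381309676771575 175.61960308259273
0.1954051220605413 85.93132038640043
0.1444165777945933 -3.9860699325990727
bar [ 0.56633257 -0.22474258  0.024     ] [ 0.3718523  -0.24446156  0.024     ] [ 0.46909243 -0.23460207  0.024     ] 0.1954774028412865 5.789618425920902
213 ((381.4923400878906, 245.93849182128906), (77.64573669433594, 10.915056228637695), 82.87498474121094)
side bar [array([ 0.37106889, -0.2364527 ,  0.024     ]), array([ 0.56704848, -0.21816182,  0.024     ])]
```

Emit:
arm_command([
  {"dx": -23,"dy": 32,"dz": -5},
  {"dx": -23,"dy": 32,"dz": -5},
  {"dx": -23,"dy": 32,"dz": -5},
  {"dx": -23,"dy": 32,"dz": -5},
  {"dx": -23,"dy": 32,"dz": -5},
  {"dx": -23,"dy": 32,"dz": -5},
  {"dx": -23,"dy": 32,"dz": -5},
  {"dx": -23,"dy": 32,"dz": -5},
  {"dx": -23,"dy": 32,"dz": -5},
  {"dx": -23,"dy": 32,"dz": -5},
  {"dx": -23,"dy": 32,"dz": -5},
  {"dx": -23,"dy": 32,"dz": -5},
  {"dx": -23,"dy": 32,"dz": -5},
  {"dx": -23,"dy": 32,"dz": -5},
  {"dx": 0},
  {"dx": 0},
  {"dx": 0},
])

```text
invalid input
```

```bash
python3 - <<'E'
from h import *
s,p,r=tcp(); print(s["time"],p,r.as_matrix().round(3),s["joint_pos"].round(3))
K,P=info("wrist"); np.savez("w1.npz",K=K,P=P); im=eyes.snapshot("wrist"); cv2.imwrite("pics/wrist1.png",im); print(s["joint_vel"].round(3))
E
```

```text
0.15 [0.21704157 0.58571661 0.23072256] [[ 0.348  0.938 -0.   ]
 [ 0.938 -0.348 -0.001]
 [-0.001  0.    -1.   ]] [-1.319  0.435  0.025  1.574 -0.012  1.134 -0.075]
[-0.001  0.     0.002 -0.003  0.    -0.     0.   ]
```

View pics/wrist1.png

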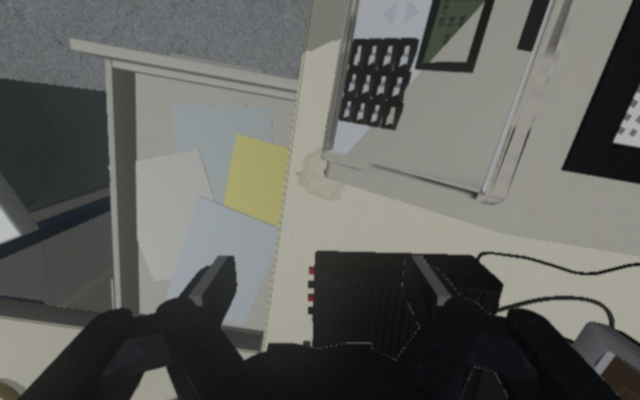

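Invalid input: probably all fields are needed in every row.

Emit:
arm_command([
  {"dx": -23,"dy": 32,"dz": -5,"rx": 0,"ry": 0,"rz": 0,"fingers": 1},
  {"dx": -23,"dy": 32,"dz": -5,"rx": 0,"ry": 0,"rz": 0,"fingers": 1},
  {"dx": -23,"dy": 32,"dz": -5,"rx": 0,"ry": 0,"rz": 0,"fingers": 1},
  {"dx": -23,"dy": 32,"dz": -5,"rx": 0,"ry": 0,"rz": 0,"fingers": 1},
  {"dx": -23,"dy": 32,"dz": -5,"rx": 0,"ry": 0,"rz": 0,"fingers": 1},
  {"dx": -23,"dy": 32,"dz": -5,"rx": 0,"ry": 0,"rz": 0,"fingers": 1},
  {"dx": -23,"dy": 32,"dz": -5,"rx": 0,"ry": 0,"rz": 0,"fingers": 1},
  {"dx": -23,"dy": 32,"dz": -5,"rx": 0,"ry": 0,"rz": 0,"fingers": 1},
  {"dx": -23,"dy": 32,"dz": -5,"rx": 0,"ry": 0,"rz": 0,"fingers": 1},
  {"dx": -23,"dy": 32,"dz": -5,"rx": 0,"ry": 0,"rz": 0,"fingers": 1},
  {"dx": -23,"dy": 32,"dz": -5,"rx": 0,"ry": 0,"rz": 0,"fingers": 1},
  {"dx": -23,"dy": 32,"dz": -5,"rx": 0,"ry": 0,"rz": 0,"fingers": 1},
  {"dx": -23,"dy": 32,"dz": -5,"rx": 0,"ry": 0,"rz": 0,"fingers": 1},
  {"dx": -23,"dy": 32,"dz": -5,"rx": 0,"ry": 0,"rz": 0,"fingers": 1},
  {"dx": 0,"dy": 0,"dz": 0,"rx": 0,"ry": 0,"rz": 0,"fingers": 1},
  {"dx": 0,"dy": 0,"dz": 0,"rx": 0,"ry": 0,"rz": 0,"fingers": 1},
])

```text
time: 1.53
position: [0.5264, 0.1259, 0.3014]
tcp_rot: [0.0, 0.822, 0.569, 0.0]
wrist_force: [-0.2, 1.1, -0.2]
opening: 0.0853
```

```bash
python3 - <<'E'
from h import *
s,p,r=tcp(); print(s["time"],p,r.as_matrix().round(3),s["joint_pos"].round(3))
K,P=info("wrist"); np.savez("w1.npz",K=K,P=P); im=eyes.snapshot("wrist"); cv2.imwrite("pics/wrist1b.png",im); print(s["joint_vel"].round(3))
E
```

```text
1.5333 [0.52642639 0.12585363 0.30143177] [[ 0.352  0.936  0.001]
 [ 0.936 -0.352 -0.001]
 [-0.     0.001 -1.   ]] [-0.564  0.243  0.291  1.69  -0.073  1.219  0.955]
[-0.047 -0.003 -0.061  0.023 -0.011 -0.002 -0.021]
```

View pics/wrist1b.png

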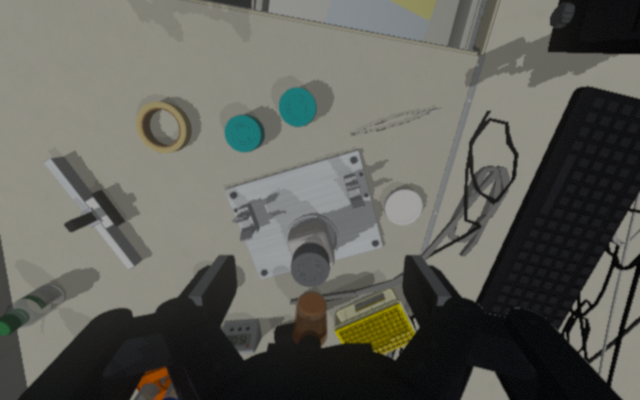

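```bash
python3 - <<'E'
from h import *
im=cv2.imread("pics/wrist1b.png")
crop(im,215,140,395,290,4,"w1_stand.png"); crop(im,30,140,170,290,4,"w1_bar.png")
E
```

```text
(no output)
```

View pics/w1_stand.png

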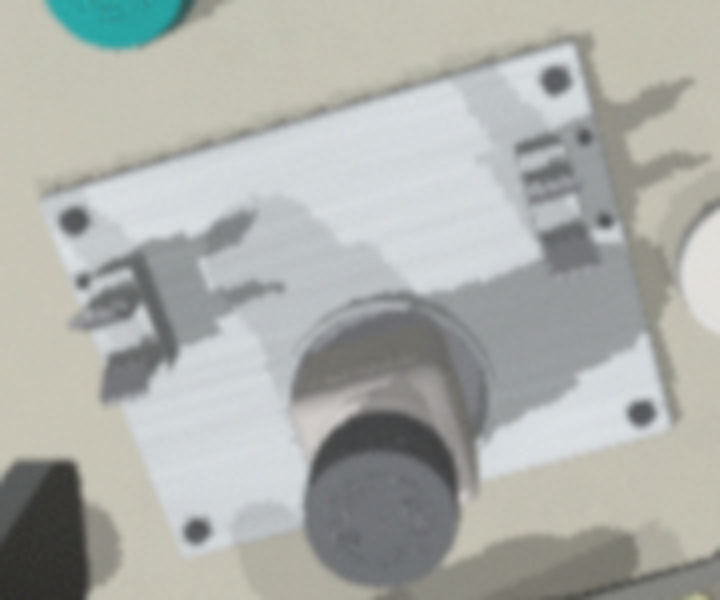

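View pics/w1_bar.png

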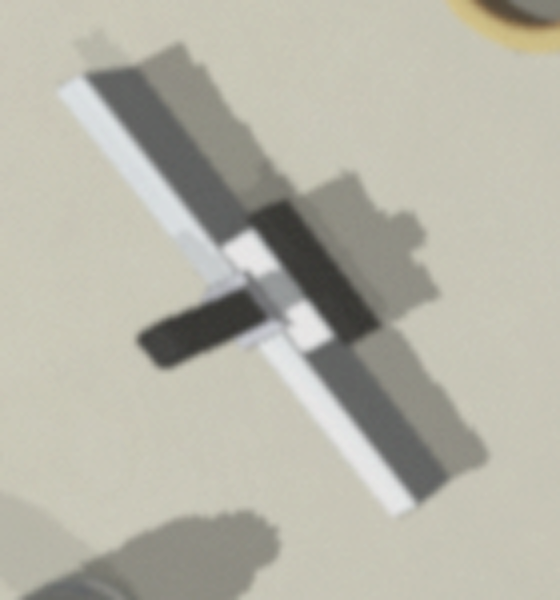

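```bash
cat > m1.py <<'E'
from h import *
w=np.load("w1.npz");W=(w["K"],w["P"]);T=info("top");S=info("side")
c=lambda x,y,f,x0,y0:(x0+(x-f/2+.5)/f,y0+(y-f/2+.5)/f)
scr=dict(A=((302.6,171.03),(307.57,246.02),(197,531)),B=((298.15,226.41),(341.44,219.13),(73,219)),C=((221.6,221.07),(395.19,257.77),(555,80)),D=((226.72,165.38),(360.09,289.93),(641,412)))
for k,(t,s,wv) in scr.items():
    wv=c(*wv,4,215,140)
    print(k,tri([(*T,t),(*S,s),(*W,wv)])[0].round(4),np.round([onplane(*T,t,.009)[:2],onplane(*S,s,.009)[:2],onplane(*W,wv,.009)[:2]],4).tolist())
def rep(n,t,s,wv,z):
    o=[];l=[]
    for C,u,nm in ((T,t,'t'),(S,s,'s'),(W,wv,'w')):
        if u is not None: o.append((*C,u)); l.append((nm,onplane(*C,u,z)[:2].round(4).tolist()))
    x,r=tri(o);print(n,x.round(4),np.round(r,4),l)
rep("bar end far",(380.3,207.5),(270+70/6,150+253/6),c(404,510,4,30,140),.024)
rep("bar end near",(389.4,284.9),(270+290/6,150+45/6),c(73,83,4,30,140),.024)
rep("stalk top",c(187,270,5,350,190),c(180,92,6,270,150),c(153,348,4,30,140),.064)
rep("cap top",c(365,223,6,200,140),c(318,213,6,290,200),c(382,517,4,215,140),.1106)
E
python3 m1.py
```

```text
A [ 0.6621 -0.0257  0.0106] [[0.6628, -0.0265], [0.6607, -0.0249], [0.6632, -0.027]]
B [ 0.5192 -0.016   0.0067] [[0.5194, -0.0156], [0.5211, -0.0141], [0.5184, -0.0164]]
C [0.5328 0.1817 0.0058] [[0.5333, 0.1793], [0.5328, 0.1864], [0.5335, 0.1795]]
D [0.6769 0.1707 0.0076] [[0.6773, 0.1693], [0.6764, 0.1741], [0.6771, 0.169]]
bar end far [ 0.5672 -0.2224  0.0234] [0.0025 0.0034 0.0025] [('t', [0.5663, -0.2247]), ('s', [0.567, -0.2182]), ('w', [0.5695, -0.2234])]
bar end near [ 0.3716 -0.2418  0.0234] [0.0027 0.0047 0.0024] [('t', [0.3719, -0.2445]), ('s', [0.3711, -0.2365]), ('w', [0.3734, -0.2434])]
stalk top [ 0.4714 -0.2319  0.0666] [0.0029 0.0039 0.0019] [('t', [0.4735, -0.2345]), ('s', [0.4694, -0.2294]), ('w', [0.4708, -0.237])]
cap top [0.6305 0.0733 0.1125] [0.002  0.0011 0.0013] [('t', [0.6312, 0.0715]), ('s', [0.6284, 0.073]), ('w', [0.632, 0.0741])]
```

Emit:
arm_command([
  {"dx": -30,"dy": 6,"dz": 9,"rx": 0,"ry": 0,"rz": 0,"fingers": 1},
  {"dx": -30,"dy": 6,"dz": 9,"rx": 0,"ry": 0,"rz": 0,"fingers": 1},
  {"dx": -30,"dy": 6,"dz": 9,"rx": 0,"ry": 0,"rz": 0,"fingers": 1},
  {"dx": -30,"dy": 6,"dz": 9,"rx": 0,"ry": 0,"rz": 0,"fingers": 1},
  {"dx": -30,"dy": 6,"dz": 9,"rx": 0,"ry": 0,"rz": 0,"fingers": 1},
  {"dx": -30,"dy": 6,"dz": 9,"rx": 0,"ry": 0,"rz": 0,"fingers": 1},
  {"dx": -30,"dy": 6,"dz": 9,"rx": 0,"ry": 0,"rz": 0,"fingers": 1},
  {"dx": -30,"dy": 6,"dz": 9,"rx": 0,"ry": 0,"rz": 0,"fingers": 1},
  {"dx": -30,"dy": 6,"dz": 9,"rx": 0,"ry": 0,"rz": 0,"fingers": 1},
  {"dx": -30,"dy": 6,"dz": 9,"rx": 0,"ry": 0,"rz": 0,"fingers": 1},
  {"dx": -30,"dy": 6,"dz": 9,"rx": 0,"ry": 0,"rz": 0,"fingers": 1},
  {"dx": -27,"dy": 9,"dz": 9,"rx": 0,"ry": 0,"rz": 0,"fingers": 1},
])

```text
time: 2.58
position: [0.4711, -0.2318, 0.1927]
tcp_rot: [-0.001, 0.82, 0.572, 0.0]
wrist_force: [0.9, 0.4, 0.5]
opening: 0.0854
```

Emit:
arm_command([
  {"dx": 0,"dy": 0,"dz": 5,"rx": 0,"ry": 0,"rz": 6.4,"fingers": 0.4},
  {"dx": 0,"dy": 0,"dz": 5,"rx": 0,"ry": 0,"rz": 6.4,"fingers": 0.4},
  {"dx": 0,"dy": 0,"dz": 5,"rx": 0,"ry": 0,"rz": 6.4,"fingers": 0.4},
  {"dx": 0,"dy": 0,"dz": 5,"rx": 0,"ry": 0,"rz": 6.4,"fingers": 0.4},
  {"dx": 0,"dy": 0,"dz": 5,"rx": 0,"ry": 0,"rz": 6.4,"fingers": 0.4},
  {"dx": 0,"dy": 0,"dz": 5,"rx": 0,"ry": 0,"rz": 6.4,"fingers": 0.4},
  {"dx": 0,"dy": 0,"dz": 5,"rx": 0,"ry": 0,"rz": 6.4,"fingers": 0.4},
  {"dx": 0,"dy": 0,"dz": 5,"rx": 0,"ry": 0,"rz": 6.4,"fingers": 0.4},
  {"dx": 0,"dy": 0,"dz": 5,"rx": 0,"ry": 0,"rz": 6.4,"fingers": 0.4},
  {"dx": 0,"dy": 0,"dz": 5,"rx": 0,"ry": 0,"rz": 6,"fingers": 0.4},
  {"dx": 0,"dy": 0,"dz": 0,"rx": 0,"ry": 0,"rz": 0,"fingers": 0.4},
  {"dx": 0,"dy": 0,"dz": 0,"rx": 0,"ry": 0,"rz": 0,"fingers": 0.4},
])

```text
time: 3.58
position: [0.4719, -0.2306, 0.1429]
tcp_rot: [-0.0, 0.998, 0.056, -0.001]
wrist_force: [0.5, -1.1, 0.6]
opening: 0.0599
```

```bash
python3 - <<'E'
from h import *
s,p,r=tcp(); m=r.as_matrix();print(s["time"],p,m.round(3),np.degrees(np.arctan2(m[1,0],m[0,0])),s["joint_pos"].round(3),s["opening"])
K,P=info("wrist"); np.savez("w2.npz",K=K,P=P); im=eyes.snapshot("wrist"); cv2.imwrite("pics/wrist2.png",im); print(proj(K,P,[.471,-.2345,.064]))
E
```

```text
3.5833 [ 0.47185673 -0.23056825  0.14286994] [[ 0.994  0.111 -0.001]
 [ 0.111 -0.994  0.001]
 [-0.001 -0.001 -1.   ]] 6.390544645543601 [-0.162  0.43   0.7    1.963 -0.358  0.875  0.839] 0.05994982815997893
[316.14272274 217.34663154]
```

View pics/wrist2.png

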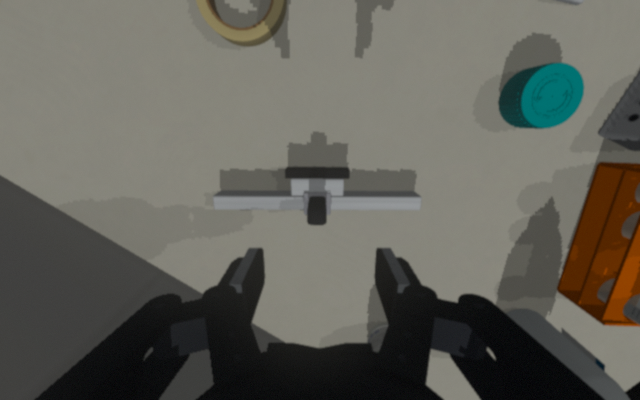

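```bash
python3 - <<'E'
from h import *
im=cv2.imread("pics/wrist2.png"); w=np.load("w2.npz");K,P=w["K"],w["P"]
g=cv2.cvtColor(im,cv2.COLOR_BGR2GRAY)
crop(im,205,150,430,240,3,"w2c.png")
m=(im[...,0].astype(int)>=im[...,2].astype(int)-3)&(g>125); m[:185]=0;m[215:]=0;m[:,:205]=0;m[:,430:]=0
n,l,st,c=cv2.connectedComponentsWithStats(m.astype(np.uint8)); print(st[1:][st[1:,4]>50])
ys,xs=np.nonzero(m);L=[];
for a,b in((225,285),(350,410)):
    for u in range(a,b,5):
        q=ys[xs==u]; 
        if len(q): L.append(onplane(K,P,(u,q.mean()),.024)[:2])
L=np.array(L);f=np.polyfit(L[:,0],L[:,1],1);print(np.degrees(np.arctan(f[0])),np.polyval(f,.471),np.abs(np.polyval(f,L[:,0])-L[:,1]).max())
x0,x1=xs.min(),xs.max(); print(x0,x1,onplane(K,P,(x0-.5,202),.024),onplane(K,P,(x1+.5,203),.024))
d=(g<60);d[:190]=0;d[228:]=0;d[:,:300]=0;d[:,335:]=0
ys,xs=np.nonzero(d);t=ys>ys.max()-12;print(ys.max(),xs[t].min(),xs[t].max(),onplane(K,P,((xs[t].min()+xs[t].max())/2,ys.max()-5),.064))
E
```

```text
[[ 292  185   17   10  143]
 [ 325  185   18   11  164]
 [ 213  197   90   13 1017]
 [ 331  197   91   14 1090]]
6.108159951768639 -0.23427036720229838 0.0004170710649607501
213 421 [ 0.37148737 -0.24424898  0.024     ] [ 0.57104431 -0.2227426   0.024     ]
223 308 325 [ 0.4713561  -0.23503649  0.064     ]
```

View pics/w2c.png

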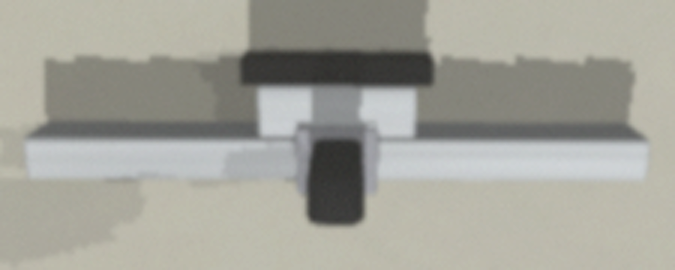

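Emit:
arm_command([
  {"dx": -1,"dy": 4,"dz": 20,"rx": 0,"ry": 0,"rz": 0.3,"fingers": 0.4},
  {"dx": 0,"dy": 0,"dz": 25,"rx": 0,"ry": 0,"rz": 0,"fingers": 0.4},
  {"dx": 0,"dy": 0,"dz": 25,"rx": 0,"ry": 0,"rz": 0,"fingers": 0.4},
  {"dx": 0,"dy": 0,"dz": 20,"rx": 0,"ry": 0,"rz": 0,"fingers": 0.4},
  {"dx": 0,"dy": 0,"dz": 15,"rx": 0,"ry": 0,"rz": 0,"fingers": 0.4},
  {"dx": 0,"dy": 0,"dz": 8,"rx": 0,"ry": 0,"rz": 0,"fingers": 0.4},
  {"dx": 0,"dy": 0,"dz": 0,"rx": 0,"ry": 0,"rz": 0,"fingers": 0.4},
  {"dx": 0,"dy": 0,"dz": 0,"rx": 0,"ry": 0,"rz": 0,"fingers": 0.4},
])

```text
time: 4.3
position: [0.4713, -0.2364, 0.0307]
tcp_rot: [-0.0, 0.999, 0.051, 0.0]
wrist_force: [0.9, -0.0, 1.1]
opening: 0.06
```

Emit:
arm_command([
  {"dx": 0,"dy": 0,"dz": 0,"rx": 0,"ry": 0,"rz": 0,"fingers": -1},
  {"dx": 0,"dy": 0,"dz": 0,"rx": 0,"ry": 0,"rz": 0,"fingers": -1},
  {"dx": 0,"dy": 0,"dz": 0,"rx": 0,"ry": 0,"rz": 0,"fingers": -1},
  {"dx": 0,"dy": 0,"dz": 0,"rx": 0,"ry": 0,"rz": 0,"fingers": -1},
  {"dx": 0,"dy": 0,"dz": 0,"rx": 0,"ry": 0,"rz": 0,"fingers": -1},
  {"dx": 0,"dy": 0,"dz": 0,"rx": 0,"ry": 0,"rz": 0,"fingers": -1},
  {"dx": 0,"dy": 0,"dz": 0,"rx": 0,"ry": 0,"rz": 0,"fingers": -1},
  {"dx": 0,"dy": 0,"dz": 0,"rx": 0,"ry": 0,"rz": 0,"fingers": -1},
  {"dx": 0,"dy": 0,"dz": 0,"rx": 0,"ry": 0,"rz": 0,"fingers": -1},
  {"dx": 0,"dy": 0,"dz": 0,"rx": 0,"ry": 0,"rz": 0,"fingers": -1},
])

```text
time: 5.13
position: [0.4715, -0.2366, 0.0311]
tcp_rot: [0.0, 0.999, 0.05, 0.001]
wrist_force: [-1.6, 0.7, 7.6]
opening: 0.0153
```

```bash
python3 - <<'E'
from h import *
s,p,r=tcp(); m=r.as_matrix();print(s["time"],p,m.round(3),np.degrees(np.arctan2(m[1,0],m[0,0])),s["opening"],s["wrist_force"])
im=eyes.snapshot("wrist"); cv2.imwrite("pics/wrist3.png",im)
E
```

```text
5.1333 [ 0.47150988 -0.23659197  0.03113303] [[ 0.995  0.101  0.001]
 [ 0.101 -0.995 -0.   ]
 [ 0.001  0.    -1.   ]] 5.7819291314597105 0.015322788527129934 [-1.64347946  0.66395133  7.60749651]
```

View pics/wrist3.png

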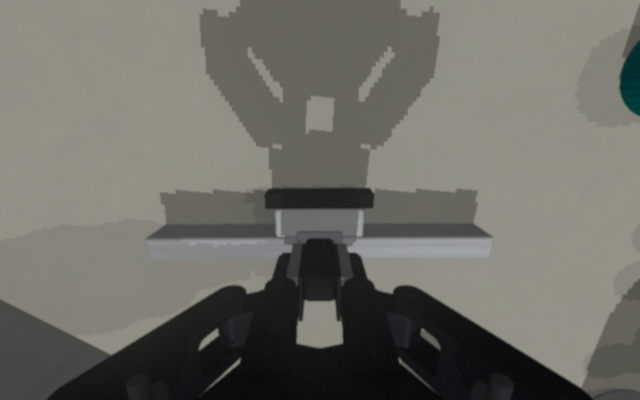

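Emit:
arm_command([
  {"dx": 0,"dy": 0,"dz": -15,"rx": 0,"ry": 0,"rz": 0,"fingers": -1},
  {"dx": 0,"dy": 0,"dz": -25,"rx": 0,"ry": 0,"rz": 0,"fingers": -1},
  {"dx": 0,"dy": 0,"dz": -25,"rx": 0,"ry": 0,"rz": 0,"fingers": -1},
  {"dx": 0,"dy": 0,"dz": -25,"rx": 0,"ry": 0,"rz": 0,"fingers": -1},
  {"dx": 0,"dy": 0,"dz": -25,"rx": 0,"ry": 0,"rz": 0,"fingers": -1},
  {"dx": 0,"dy": 0,"dz": -25,"rx": 0,"ry": 0,"rz": 0,"fingers": -1},
])

```text
time: 5.68
position: [0.4706, -0.2362, 0.1716]
tcp_rot: [-0.0, 0.999, 0.05, -0.0]
wrist_force: [0.5, 0.5, -2.2]
opening: 0.0155
```

Emit:
arm_command([
  {"dx": 0,"dy": 0,"dz": 0,"rx": 0,"ry": 0,"rz": 5,"fingers": -1},
  {"dx": 0,"dy": 0,"dz": 0,"rx": 0,"ry": 0,"rz": 6,"fingers": -1},
  {"dx": 0,"dy": 0,"dz": 0,"rx": 0,"ry": 0,"rz": 6,"fingers": -1},
  {"dx": 0,"dy": 0,"dz": 0,"rx": 0,"ry": 0,"rz": 6,"fingers": -1},
  {"dx": 0,"dy": 0,"dz": 0,"rx": 0,"ry": 0,"rz": 6,"fingers": -1},
  {"dx": 0,"dy": 0,"dz": 0,"rx": 0,"ry": 0,"rz": 6,"fingers": -1},
  {"dx": 0,"dy": 0,"dz": 0,"rx": 0,"ry": 0,"rz": 6,"fingers": -1},
  {"dx": 0,"dy": 0,"dz": 0,"rx": 0,"ry": 0,"rz": 6,"fingers": -1},
  {"dx": 0,"dy": 0,"dz": 0,"rx": 0,"ry": 0,"rz": 6,"fingers": -1},
  {"dx": 0,"dy": 0,"dz": 0,"rx": 0,"ry": 0,"rz": 6,"fingers": -1},
  {"dx": 0,"dy": 0,"dz": 0,"rx": 0,"ry": 0,"rz": 6,"fingers": -1},
  {"dx": 0,"dy": 0,"dz": 0,"rx": 0,"ry": 0,"rz": 6,"fingers": -1},
  {"dx": 0,"dy": 0,"dz": 0,"rx": 0,"ry": 0,"rz": 6,"fingers": -1},
  {"dx": 0,"dy": 0,"dz": 0,"rx": 0,"ry": 0,"rz": 6,"fingers": -1},
  {"dx": 0,"dy": 0,"dz": 0,"rx": 0,"ry": 0,"rz": 6,"fingers": -1},
  {"dx": 0,"dy": 0,"dz": 0,"rx": 0,"ry": 0,"rz": 6,"fingers": -1},
  {"dx": 0,"dy": 0,"dz": 0,"rx": 0,"ry": 0,"rz": 5,"fingers": -1},
])

```text
time: 7.1
position: [0.471, -0.236, 0.1703]
tcp_rot: [0.0, -0.679, 0.734, 0.0]
wrist_force: [-0.1, -0.1, -2.3]
opening: 0.0152
```

```bash
python3 - <<'E'
from h import *
s,p,r=tcp(); m=r.as_matrix();print(s["time"],p,m.round(3),np.degrees(np.arctan2(m[1,0],m[0,0])),s["opening"],s["wrist_force"],s["joint_pos"].round(2))
d=m.T@(np.array([.566,.0787,.175])-p); print((d*1000).round(1))
E
```

```text
7.1 [ 0.47096358 -0.23595551  0.17027986] [[-0.079 -0.997 -0.   ]
 [-0.997  0.079  0.001]
 [-0.001  0.    -1.   ]] -94.50950074950158 0.015163762720268668 [-0.10449827 -0.06341348 -2.25040481] [-0.44  0.6   1.22  1.95 -0.65  1.07 -0.59]
[-321.2  -70.    -4.6]
```

Emit:
arm_command([
  {"dx": -25,"dy": -5,"dz": 0,"rx": 0,"ry": 0,"rz": 0,"fingers": -1},
  {"dx": -32,"dy": -7,"dz": 0,"rx": 0,"ry": 0,"rz": 0,"fingers": -1},
  {"dx": -32,"dy": -7,"dz": 0,"rx": 0,"ry": 0,"rz": 0,"fingers": -1},
  {"dx": -32,"dy": -7,"dz": 0,"rx": 0,"ry": 0,"rz": 0,"fingers": -1},
  {"dx": -32,"dy": -7,"dz": 0,"rx": 0,"ry": 0,"rz": 0,"fingers": -1},
  {"dx": -32,"dy": -7,"dz": -1,"rx": 0,"ry": 0,"rz": 0,"fingers": -1},
  {"dx": -32,"dy": -7,"dz": -1,"rx": 0,"ry": 0,"rz": 0,"fingers": -1},
  {"dx": -32,"dy": -7,"dz": -1,"rx": 0,"ry": 0,"rz": 0,"fingers": -1},
  {"dx": -32,"dy": -7,"dz": -1,"rx": 0,"ry": 0,"rz": 0,"fingers": -1},
  {"dx": -25,"dy": -7,"dz": -1,"rx": 0,"ry": 0,"rz": 0,"fingers": -1},
  {"dx": -15,"dy": -2,"dz": 0,"rx": 0,"ry": 0,"rz": 0,"fingers": -1},
  {"dx": 0,"dy": 0,"dz": 0,"rx": 0,"ry": 0,"rz": 0,"fingers": -1},
  {"dx": 0,"dy": 0,"dz": 0,"rx": 0,"ry": 0,"rz": 0,"fingers": -1},
])

```text
time: 8.18
position: [0.5642, 0.0788, 0.1751]
tcp_rot: [-0.0, -0.681, 0.732, -0.0]
wrist_force: [-0.7, -0.4, -1.6]
opening: 0.015
```

```bash
python3 - <<'E'
from h import *
s,p,r=tcp(); m=r.as_matrix();print(s["time"],p,m.round(3),np.degrees(np.arctan2(m[1,0],m[0,0])),s["opening"],s["wrist_force"],s["joint_pos"].round(2))
K,P=info("wrist"); np.savez("w4.npz",K=K,P=P); im=eyes.snapshot("wrist"); cv2.imwrite("pics/wrist4.png",im)
im=eyes.snapshot("top"); cv2.imwrite("pics/top4.png",im); crop(im,190,130,340,250,5,"top4c.png")
E
```

```text
8.1833 [0.56416389 0.0787523  0.17510837] [[-0.072 -0.997 -0.001]
 [-0.997  0.072 -0.001]
 [ 0.001  0.001 -1.   ]] -94.14619282333129 0.015025179717043067 [-0.73359027 -0.38780684 -1.56051789] [-1.    0.69  1.25  1.84 -0.72  1.16 -1.15]
```

View pics/wrist4.png

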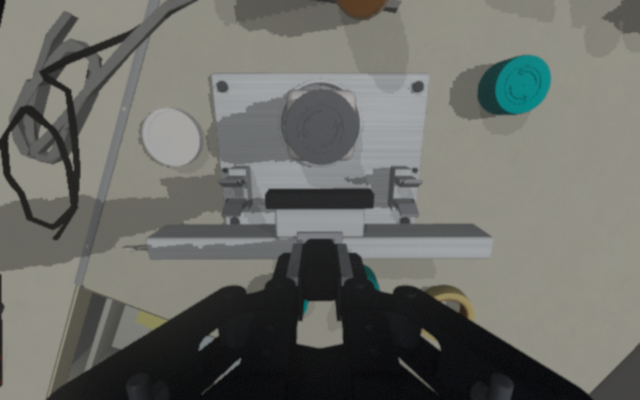

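View pics/top4c.png

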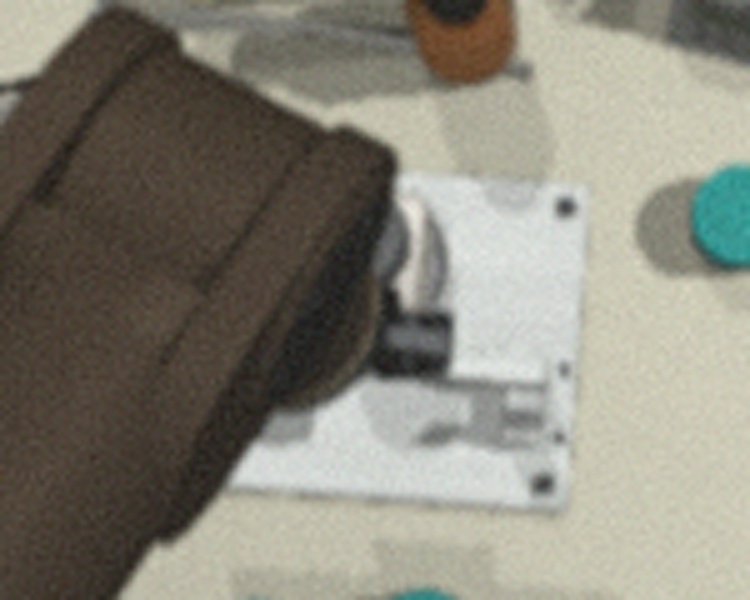

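```bash
python3 - <<'E'
from h import *
im=cv2.imread("pics/wrist4.png"); w=np.load("w4.npz");K,P=w["K"],w["P"]
g=cv2.cvtColor(im,cv2.COLOR_BGR2GRAY)
crop(im,200,60,440,260,3,"w4c.png"); crop(im,205,150,265,230,8,"w4l.png"); crop(im,375,150,435,230,8,"w4r.png")
# bar top face
pts=[]
zb=.168
for a,b in((165,270),(370,475)):
    for u in range(a,b,5):
        col=g[225:262,u].astype(float); d=np.diff(cv2.GaussianBlur(col.reshape(-1,1),(1,3),0).ravel()); 
        up=225+np.argmax(d)+.5; dn=225+np.argmin(d[15:])+15+.5
        pts.append(((u,(up+dn)/2),up,dn))
L=np.array([onplane(K,P,q[0],zb)[:2] for q in pts]); f=np.polyfit(L[:,1],L[:,0],1)
print("yaw",np.degrees(np.arctan(-f[0])),"x at y.0787",np.polyval(f,.0787),np.abs(np.polyval(f,L[:,1])-L[:,0]).max(),pts[0],pts[-1])
W=[onplane(K,P,(q[0][0],q[2]),zb)[0]-onplane(K,P,(q[0][0],q[1]),zb)[0] for q in pts];print("thick",np.mean(W))
e=[onplane(K,P,(148,248),zb),onplane(K,P,(492,247),zb)];print("ends",e,(e[0]+e[1])/2,np.linalg.norm(e[0]-e[1]))
for a in [(222,87),(417,87),(405,221),(235,221)]:
    x,y=a; b=g[y-8:y+9,x-8:x+9].astype(float); ww=np.clip(np.percentile(b,50)-40-b,0,None); yy,xx=np.mgrid[y-8:y+9,x-8:x+9]
    c=((ww*xx).sum()/ww.sum(),(ww*yy).sum()/ww.sum());print(np.round(c,1),onplane(K,P,c,.0085).round(4))
E
```

```text
yaw -5.753278600150165 x at y.0787 0.5705427158395655 0.0019139317760271668 ((165, np.float64(242.0)), np.float64(237.5), np.float64(246.5)) ((470, np.float64(246.5)), np.float64(236.5), np.float64(256.5))
thick -0.008635969319209609
ends [array([0.57513577, 0.1778074 , 0.168     ]), array([ 0.56138864, -0.02099176,  0.168     ])] [0.5682622  0.07840782 0.168     ] 0.19927391273138698
[221.8  86.4] [0.6771 0.1694 0.0085]
[417.2  86.5] [ 0.6627 -0.0272  0.0085]
[nan nan] [nan nan nan]
[nan nan] [nan nan nan]<stdin>:19: RuntimeWarning: invalid value encountered in scalar divide
```

View pics/w4l.png

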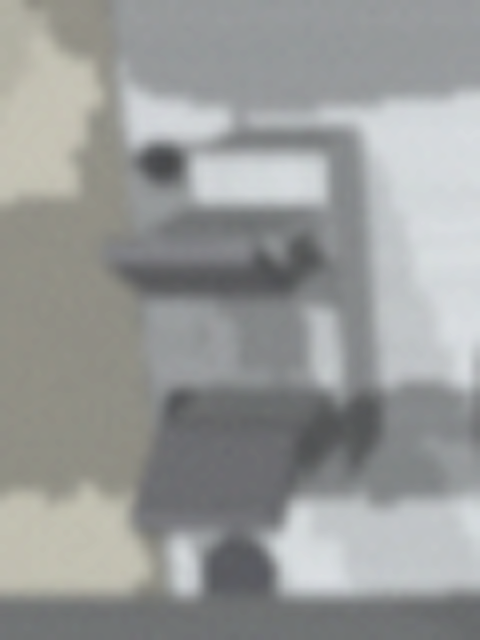

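View pics/w4r.png

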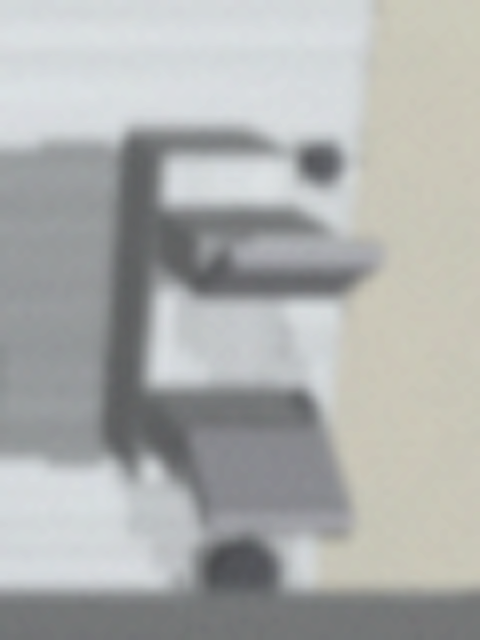

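View pics/w4c.png

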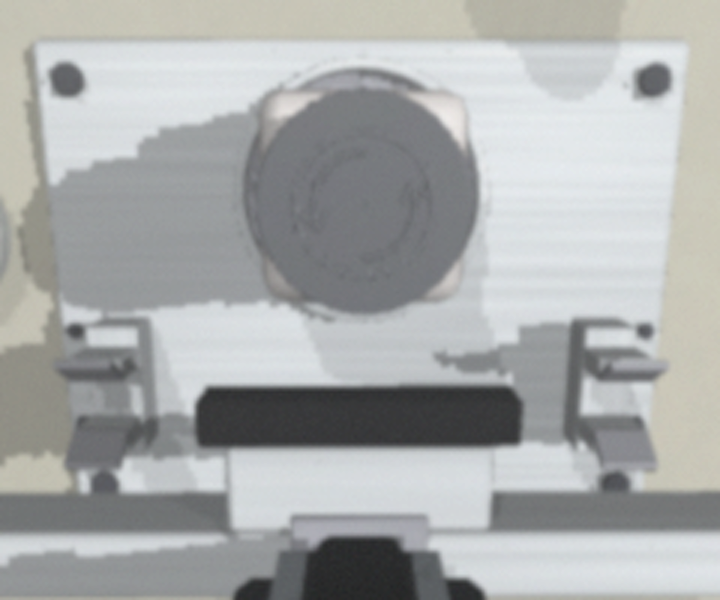

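```bash
python3 - <<'E'
from h import *
im=cv2.imread("pics/wrist4.png"); w=np.load("w4.npz");K,P=w["K"],w["P"]
g=cv2.cvtColor(im,cv2.COLOR_BGR2GRAY).astype(float)
b=im[...,0].astype(float)-im[...,2].astype(float) # bluish: bar vs bench
L=[];U=[]
for u in list(range(155,270,5))+list(range(375,490,5)):
    c=b[250:268,u]; d=np.diff(c); L.append((u,250+np.argmin(d)+.5))
print([l[1] for l in L])
X=np.array([onplane(K,P,q,.168)[:2] for q in L]);f=np.polyfit(X[:,1],X[:,0],1);r=np.abs(np.polyval(f,X[:,1])-X[:,0]);k=r<.0012;f=np.polyfit(X[k,1],X[k,0],1)
print(k.sum(),"yaw",np.degrees(np.arctan(-f[0])),"centre x at y=.0787:",np.polyval(f,.0787)+.007/np.cos(.07))
c=lambda x,y,x0:(x0+(x-3.5)/8,150+(y-3.5)/8)
for n,x0,q in(("L",205,[(110,245),(320,250),(140,528),(285,525)]),("R",375,[(380,250),(195,243),(350,532),(205,528)])):
    print(n,[onplane(K,P,c(*a,x0),.062)[:2].round(4).tolist() for a in q])
for n,p in(("L",[-.03,.085]),("R",[-.03,-.085])):
    a=np.radians(-4.22); print(n,[.5981+p[0]*np.cos(a)-p[1]*np.sin(a),.07645+p[0]*np.sin(a)+p[1]*np.cos(a)])
E
```

```text
[np.float64(258.5), np.float64(258.5), np.float64(258.5), np.float64(258.5), np.float64(258.5), np.float64(258.5), np.float64(258.5), np.float64(258.5), np.float64(259.5), np.float64(258.5), np.float64(258.5), np.float64(258.5), np.float64(258.5), np.float64(258.5), np.float64(258.5), np.float64(259.5), np.float64(258.5), np.float64(258.5), np.float64(258.5), np.float64(258.5), np.float64(258.5), np.float64(258.5), np.float64(259.5), np.float64(258.5), np.float64(257.5), np.float64(259.5), np.float64(258.5), np.float64(258.5), np.float64(258.5), np.float64(258.5), np.float64(258.5), np.float64(258.5), np.float64(258.5), np.float64(257.5), np.float64(258.5), np.float64(258.5), np.float64(258.5), np.float64(257.5), np.float64(258.5), np.float64(257.5), np.float64(257.5), np.float64(258.5), np.float64(258.5), np.float64(257.5), np.float64(258.5), np.float64(258.5)]
46 yaw -4.042835281569196 centre x at y=.0787: 0.5682359650820553
L [[0.5919, 0.1699], [0.5896, 0.146], [0.5576, 0.1723], [0.5568, 0.1551]]
R [[0.5778, -0.0166], [0.5802, 0.0046], [0.5437, -0.0141], [0.5454, 0.0031]]
L [np.float64(0.5744361717468569), np.float64(0.16342714201102349)]
R [np.float64(0.5619264971624505), np.float64(-0.006111962745938879)]
```

Emit:
arm_command([
  {"dx": 0,"dy": 0,"dz": 15,"rx": 0,"ry": 0,"rz": 0,"fingers": -1},
  {"dx": 0,"dy": 0,"dz": 20,"rx": 0,"ry": 0,"rz": 0,"fingers": -1},
  {"dx": 0,"dy": 0,"dz": 20,"rx": 0,"ry": 0,"rz": 0,"fingers": -1},
  {"dx": 0,"dy": 0,"dz": 15,"rx": 0,"ry": 0,"rz": 0,"fingers": -1},
  {"dx": 0,"dy": 0,"dz": 10,"rx": 0,"ry": 0,"rz": 0,"fingers": -1},
  {"dx": 0,"dy": 0,"dz": 0,"rx": 0,"ry": 0,"rz": 0,"fingers": -1},
  {"dx": 0,"dy": 0,"dz": 0,"rx": 0,"ry": 0,"rz": 0,"fingers": -1},
])

```text
time: 8.87
position: [0.5646, 0.0778, 0.0955]
tcp_rot: [-0.0, -0.68, 0.733, -0.0]
wrist_force: [0.6, -0.8, -1.3]
opening: 0.0152
```

```bash
python3 - <<'E'
from h import *
s,p,r=tcp(); m=r.as_matrix();print(s["time"],p,m.round(3),np.degrees(np.arctan2(m[1,0],m[0,0])),s["opening"],s["wrist_force"],s["joint_pos"].round(2))
K,P=info("wrist"); np.savez("w5.npz",K=K,P=P); im=eyes.snapshot("wrist"); cv2.imwrite("pics/wrist5.png",im)
E
```

```text
8.8667 [0.5645576  0.07778155 0.09551278] [[-0.075 -0.997 -0.   ]
 [-0.997  0.075 -0.   ]
 [ 0.     0.    -1.   ]] -94.29348226507346 0.015213134354185668 [ 0.58846711 -0.81626683 -1.28336423] [-0.94  0.77  1.14  1.92 -0.83  1.03 -1.07]
```

View pics/wrist5.png

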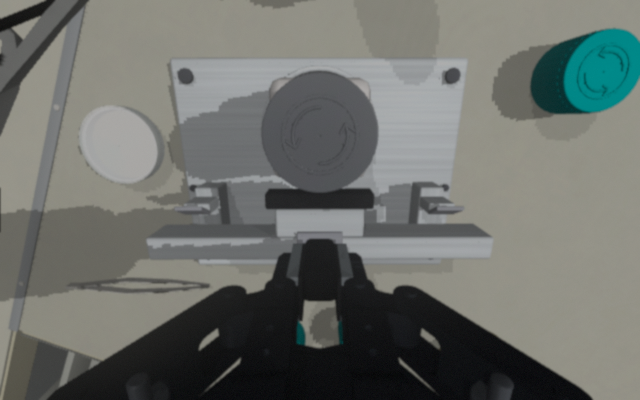

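Emit:
arm_command([
  {"dx": 0,"dy": 0,"dz": 6,"rx": 0,"ry": 0,"rz": 0,"fingers": -1},
  {"dx": 0,"dy": 0,"dz": 6,"rx": 0,"ry": 0,"rz": 0,"fingers": -1},
  {"dx": 0,"dy": 0,"dz": 6,"rx": 0,"ry": 0,"rz": 0,"fingers": -1},
  {"dx": 0,"dy": 0,"dz": 5,"rx": 0,"ry": 0,"rz": 0,"fingers": -1},
  {"dx": 0,"dy": 0,"dz": 0,"rx": 0,"ry": 0,"rz": 0,"fingers": -1},
])

```text
time: 9.33
position: [0.5639, 0.0787, 0.0712]
tcp_rot: [-0.001, -0.681, 0.733, 0.0]
wrist_force: [0.2, 0.2, -2.2]
opening: 0.0147
```

Emit:
arm_command([
  {"dx": 0,"dy": 0,"dz": 4,"rx": 0,"ry": 0,"rz": 0,"fingers": -1},
  {"dx": 0,"dy": 0,"dz": 4,"rx": 0,"ry": 0,"rz": 0,"fingers": -1},
  {"dx": 0,"dy": 0,"dz": 2,"rx": 0,"ry": 0,"rz": 0,"fingers": -1},
  {"dx": 0,"dy": 0,"dz": 1,"rx": 0,"ry": 0,"rz": 0,"fingers": -1},
  {"dx": 0,"dy": 0,"dz": 0,"rx": 0,"ry": 0,"rz": 0,"fingers": -1},
])

```text
time: 9.75
position: [0.5646, 0.0785, 0.0613]
tcp_rot: [0.0, -0.68, 0.733, 0.0]
wrist_force: [0.4, 0.2, -2.7]
opening: 0.0151
```

```bash
python3 - <<'E'
from h import *
s,p,r=tcp(); m=r.as_matrix();print(s["time"],p,np.degrees(np.arctan2(m[1,0],m[0,0])),s["opening"],s["wrist_force"],s["torque"])
K,P=info("wrist"); np.savez("w6.npz",K=K,P=P); im=eyes.snapshot("wrist"); cv2.imwrite("pics/wrist6.png",im)
E
```

```text
9.75 [0.56455182 0.07847329 0.06130726] -94.23773168386602 0.015146968229944631 [ 0.39241888  0.19383569 -2.66203237] [-0.01430303  0.00147518  0.06058515]
```

View pics/wrist6.png

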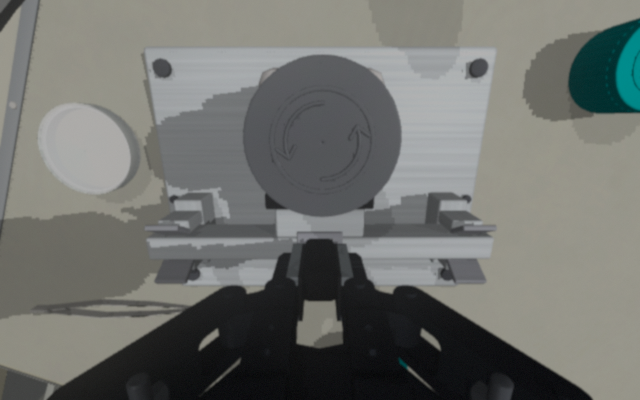

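Emit:
arm_command([
  {"dx": 0,"dy": 0,"dz": 1,"rx": 0,"ry": 0,"rz": 0,"fingers": -1},
  {"dx": 0,"dy": 0,"dz": 1,"rx": 0,"ry": 0,"rz": 0,"fingers": -1},
  {"dx": 0,"dy": 0,"dz": 0,"rx": 0,"ry": 0,"rz": 0,"fingers": -1},
])

```text
time: 10.05
position: [0.5649, 0.0785, 0.0611]
tcp_rot: [0.001, -0.68, 0.733, 0.0]
wrist_force: [-7.4, 2.0, 21.7]
opening: 0.0153
```

Emit:
arm_command([
  {"dx": 0,"dy": 0,"dz": -1,"rx": 0,"ry": 0,"rz": 0,"fingers": -1},
  {"dx": 0,"dy": 0,"dz": 0,"rx": 0,"ry": 0,"rz": 0,"fingers": -0.3},
  {"dx": 0,"dy": 0,"dz": 0,"rx": 0,"ry": 0,"rz": 0,"fingers": 0},
  {"dx": 0,"dy": 0,"dz": 0,"rx": 0,"ry": 0,"rz": 0,"fingers": 0.2},
  {"dx": 0,"dy": 0,"dz": 0,"rx": 0,"ry": 0,"rz": 0,"fingers": 0.2},
  {"dx": 0,"dy": 0,"dz": 0,"rx": 0,"ry": 0,"rz": 0,"fingers": 0.2},
  {"dx": 0,"dy": 0,"dz": 0,"rx": 0,"ry": 0,"rz": 0,"fingers": 0.2},
  {"dx": 0,"dy": 0,"dz": 0,"rx": 0,"ry": 0,"rz": 0,"fingers": 0.2},
  {"dx": 0,"dy": 0,"dz": 0,"rx": 0,"ry": 0,"rz": 0,"fingers": 0.2},
])

```text
time: 10.8
position: [0.5645, 0.0785, 0.0603]
tcp_rot: [-0.0, -0.68, 0.733, 0.0]
wrist_force: [-0.5, -0.4, 0.5]
opening: 0.0511
```

Emit:
arm_command([
  {"dx": 0,"dy": 0,"dz": -5,"rx": 0,"ry": 0,"rz": 0,"fingers": 0.2},
  {"dx": 0,"dy": 0,"dz": -15,"rx": 0,"ry": 0,"rz": 0,"fingers": 0.2},
  {"dx": 0,"dy": 0,"dz": -25,"rx": 0,"ry": 0,"rz": 0,"fingers": 0.2},
  {"dx": 0,"dy": 0,"dz": -30,"rx": 0,"ry": 0,"rz": 0,"fingers": 0.2},
  {"dx": 0,"dy": 0,"dz": -30,"rx": 0,"ry": 0,"rz": 0,"fingers": 0.6},
  {"dx": 0,"dy": 0,"dz": -20,"rx": 0,"ry": 0,"rz": 0,"fingers": 1},
  {"dx": 0,"dy": 0,"dz": 0,"rx": 0,"ry": 0,"rz": 0,"fingers": 1},
  {"dx": 0,"dy": 0,"dz": 0,"rx": 0,"ry": 0,"rz": 0,"fingers": 1},
])

```text
time: 11.47
position: [0.5653, 0.0784, 0.1874]
tcp_rot: [0.001, -0.68, 0.733, -0.001]
wrist_force: [-0.2, 1.2, -1.0]
opening: 0.0851
```

```bash
python3 - <<'E'
from h import *
s,p,r=tcp(); m=r.as_matrix();print(s["time"],p,np.degrees(np.arctan2(m[1,0],m[0,0])),s["opening"],s["wrist_force"],s["joint_pos"].round(2))
K,P=info("wrist"); np.savez("w7.npz",K=K,P=P); im=eyes.snapshot("wrist"); cv2.imwrite("pics/wrist7.png",im)
im=eyes.snapshot("side"); crop(im,270,180,420,300,5,"side7.png");cv2.imwrite("pics/side7f.png",im)
E
```

```text
11.4667 [0.56528452 0.0783977  0.18736051] -94.23434255210879 0.08505370740491779 [-0.17388427  1.2058497  -1.03233742] [-1.    0.67  1.24  1.83 -0.69  1.17 -1.17]
```

View pics/wrist7.png

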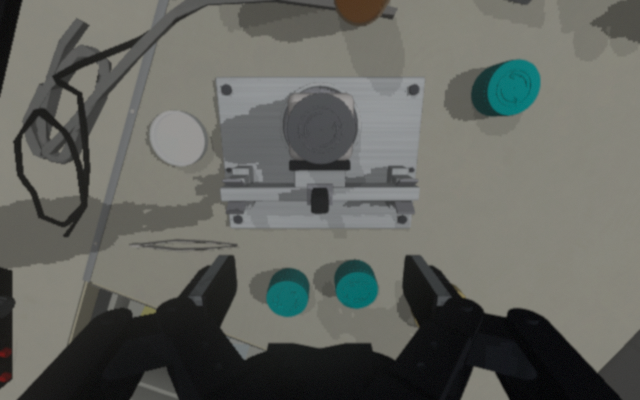

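View pics/side7.png

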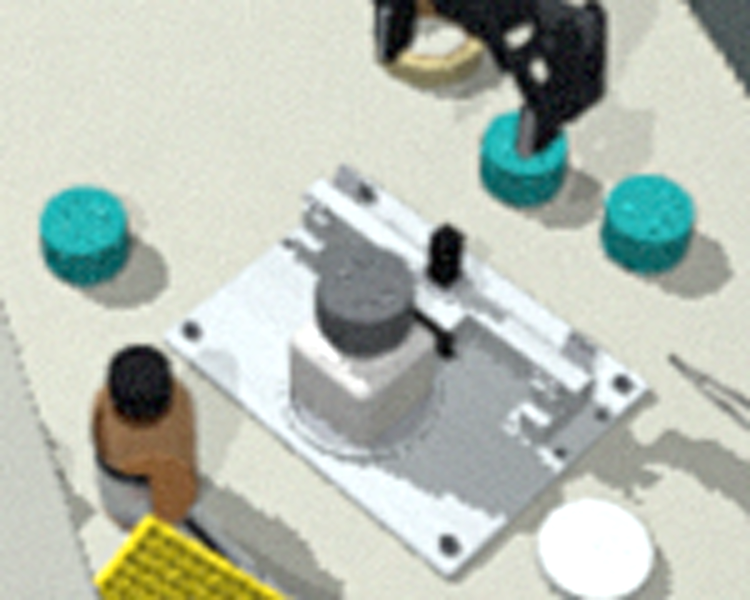

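```bash
python3 - <<'E'
from h import *
for n,box in(("7",(270,70,370,170)),("6",(225,40,420,225)),("4",(265,70,375,175))):
    im=cv2.imread(f"pics/wrist{n}.png");w=np.load(f"w{n}.npz");K,P=w["K"],w["P"]
    g=cv2.GaussianBlur(cv2.cvtColor(im,cv2.COLOR_BGR2GRAY),(5,5),0)
    x0,y0,x1,y1=box
    h=cv2.HoughCircles(g[y0:y1,x0:x1],cv2.HOUGH_GRADIENT,1,200,param1=60,param2=10,minRadius=28,maxRadius=90)
    c=h[0,0]+[x0,y0,0];print(n,c,onplane(K,P,c[:2],.1106))
    o=(K,P,c[:2]); globals().setdefault("O",[]).append(o)
print(tri(O),tri([O[0],O[1]]))
E
```

```text
7 [320.5        123.5         38.59999847] [0.637135   0.07265506 0.1106    ]
6 [322.5        135.5         80.30000305] [0.63488162 0.07262503 0.1106    ]
4 [320.5        122.5         40.79999924] [0.6366663 0.0729817 0.1106   ]
(array([0.63768393, 0.07293448, 0.1577116 ]), [0.00031198806832067493, 9.078134222027656e-06, 0.00030892131074445554]) (array([0.63798866, 0.07284938, 0.16276368]), [0.00011432401474552132, 0.00011432401474551836])
```

```bash
python3 - <<'E'
from h import *
from scipy.optimize import least_squares
for n,c,rmin,rmax in(("6",(322,136),70,92),("7",(320.5,126),28,45),("4",(320.5,124),30,48)):
    im=cv2.imread(f"pics/wrist{n}.png");w=np.load(f"w{n}.npz");K,P=w["K"],w["P"]
    g=cv2.GaussianBlur(cv2.cvtColor(im,cv2.COLOR_BGR2GRAY),(3,3),0).astype(np.float32)
    pts=[]
    for a in np.radians(np.arange(-200,20,4)): # upper half etc (image)
        r=np.arange(rmin,rmax,.5); xs=(c[0]+r*np.cos(a)).astype(np.float32); ys=(c[1]+r*np.sin(a)).astype(np.float32)
        v=cv2.remap(g,xs[None],ys[None],cv2.INTER_LINEAR)[0]; d=np.diff(v); k=np.argmax(np.abs(d))
        pts.append(onplane(K,P,(xs[k]+.0,ys[k]),.1106)[:2])
    pts=np.array(pts)
    f=least_squares(lambda q:np.hypot(*(pts-q[:2]).T)-q[2],[.633,.0735,.026],loss="soft_l1",f_scale=.0007)
    print(n,f.x.round(4),np.median(np.abs(f.fun)), "cam",P[:3,3].round(3))
im=cv2.imread("pics/wrist7.png");crop(im,270,70,370,170,6,"w7c.png")
E
```

```text
6 [0.633  0.0731 0.0255] 9.637115015504946e-05 cam [0.64  0.073 0.205]
7 [0.6347 0.0734 0.0278] 0.0007695213463585621 cam [0.641 0.073 0.331]
4 [0.6346 0.0737 0.0274] 0.0005832261421966738 cam [0.64  0.074 0.319]
```

View pics/w7c.png

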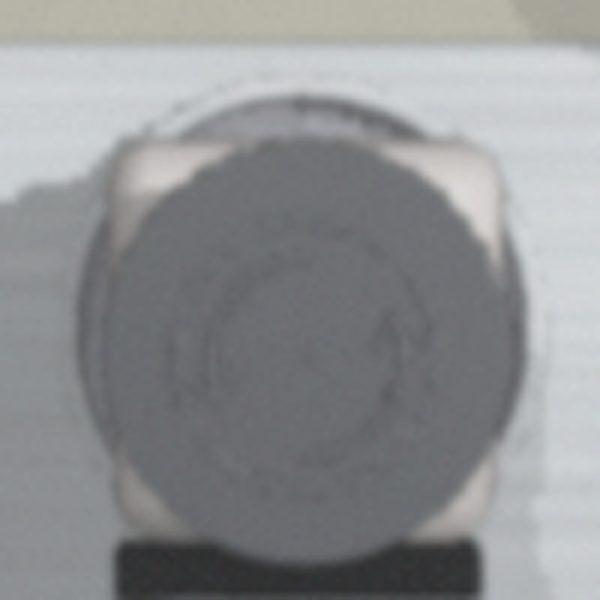

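Emit:
arm_command([
  {"dx": 0,"dy": -22,"dz": 0,"rx": 0,"ry": 0,"rz": 0,"fingers": 0.65},
  {"dx": 0,"dy": -24,"dz": 0,"rx": 0,"ry": 0,"rz": 0,"fingers": 0.65},
  {"dx": 0,"dy": -22,"dz": 0,"rx": 0,"ry": 0,"rz": 0,"fingers": 0.65},
  {"dx": 0,"dy": 0,"dz": 5,"rx": 0,"ry": 0,"rz": 6,"fingers": 0.65},
  {"dx": 0,"dy": 0,"dz": 5,"rx": 0,"ry": 0,"rz": 6,"fingers": 0.65},
  {"dx": 0,"dy": 0,"dz": 5,"rx": 0,"ry": 0,"rz": 6,"fingers": 0.65},
  {"dx": 0,"dy": 0,"dz": 0,"rx": 0,"ry": 0,"rz": 0,"fingers": 0.65},
  {"dx": 0,"dy": 0,"dz": 0,"rx": 0,"ry": 0,"rz": 0,"fingers": 0.65},
  {"dx": 0,"dy": 0,"dz": 0,"rx": 0,"ry": 0,"rz": 0,"fingers": 0.65},
])

```text
time: 12.32
position: [0.6321, 0.0734, 0.1701]
tcp_rot: [-0.0, -0.559, 0.829, 0.0]
wrist_force: [-0.0, -1.0, 0.7]
opening: 0.0704
```

```bash
python3 - <<'E'
from h import *
s,p,r=tcp(); m=r.as_matrix();print(s["time"],p,m.round(4),np.degrees(np.arctan2(m[1,0],m[0,0])),s["opening"],s["wrist_force"],s["joint_pos"].round(2))
print(m.T@(np.array([.633,.0732,.073])-p)*1000)
im=eyes.snapshot("side"); crop(im,270,180,420,300,5,"side8.png")
E
```

```text
12.3167 [0.63214246 0.073425   0.17007012] [[-3.753e-01 -9.269e-01 -7.000e-04]
 [-9.269e-01  3.753e-01 -4.000e-04]
 [ 7.000e-04  5.000e-04 -1.000e+00]] -112.04401829134548 0.07039827982679518 [-0.01231413 -1.04984002  0.7329466 ] [-0.88  0.8   1.23  1.68 -0.8   1.25 -1.44]
[-0.1777415  -0.92471214 97.0695978 ]
```

View pics/side8.png

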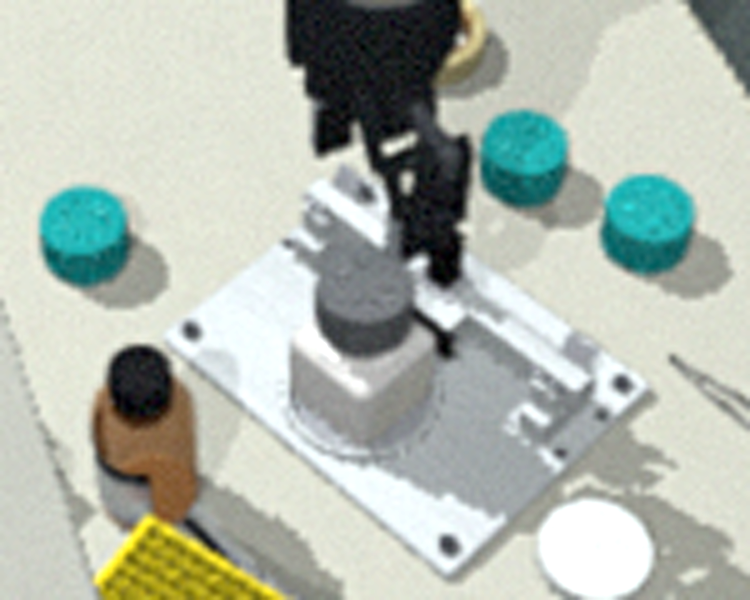

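Emit:
arm_command([
  {"dx": 0,"dy": -1,"dz": 20,"rx": 0,"ry": 0,"rz": 0,"fingers": 0.65},
  {"dx": 0,"dy": 0,"dz": 20,"rx": 0,"ry": 0,"rz": 0,"fingers": 0.65},
  {"dx": 0,"dy": 0,"dz": 18,"rx": 0,"ry": 0,"rz": 0,"fingers": 0.65},
  {"dx": 0,"dy": 0,"dz": 15,"rx": 0,"ry": 0,"rz": 0,"fingers": 0.65},
  {"dx": 0,"dy": 0,"dz": 12,"rx": 0,"ry": 0,"rz": 0,"fingers": 0.65},
  {"dx": 0,"dy": 0,"dz": 8,"rx": 0,"ry": 0,"rz": 0,"fingers": 0.65},
  {"dx": 0,"dy": 0,"dz": 4,"rx": 0,"ry": 0,"rz": 0,"fingers": 0.65},
  {"dx": 0,"dy": 0,"dz": 0,"rx": 0,"ry": 0,"rz": 0,"fingers": 0.65},
  {"dx": 0,"dy": 0,"dz": 0,"rx": 0,"ry": 0,"rz": 0,"fingers": 0.65},
])

```text
time: 13.12
position: [0.6337, 0.073, 0.0738]
tcp_rot: [0.0, -0.558, 0.83, -0.0]
wrist_force: [0.0, 0.1, 1.2]
opening: 0.0701
```

Emit:
arm_command([
  {"dx": 0,"dy": 0,"dz": 0,"rx": 0,"ry": 0,"rz": 0,"fingers": 0.3},
  {"dx": 0,"dy": 0,"dz": 0,"rx": 0,"ry": 0,"rz": 0,"fingers": 0},
  {"dx": 0,"dy": 0,"dz": 0,"rx": 0,"ry": 0,"rz": 0,"fingers": -1},
  {"dx": 0,"dy": 0,"dz": 0,"rx": 0,"ry": 0,"rz": 0,"fingers": -1},
  {"dx": 0,"dy": 0,"dz": 0,"rx": 0,"ry": 0,"rz": 0,"fingers": -1},
  {"dx": 0,"dy": 0,"dz": 0,"rx": 0,"ry": 0,"rz": 0,"fingers": -1},
  {"dx": 0,"dy": 0,"dz": 0,"rx": 0,"ry": 0,"rz": 0,"fingers": -1},
  {"dx": 0,"dy": 0,"dz": 0,"rx": 0,"ry": 0,"rz": 0,"fingers": -1},
])

```text
time: 13.78
position: [0.6338, 0.0731, 0.0737]
tcp_rot: [0.0, -0.558, 0.83, -0.0]
wrist_force: [1.2, 0.1, 4.9]
opening: 0.052
```

```bash
python3 - <<'E'
from h import *
s,p,r=tcp(); m=r.as_matrix();print(s["time"],p,m.round(4),np.degrees(np.arctan2(m[1,0],m[0,0])),s["opening"],s["wrist_force"],s["torque"],s["joint_pos"].round(2))
im=eyes.snapshot("side"); crop(im,270,180,420,300,5,"side9.png")
cv2.imwrite("pics/wrist9.png",eyes.snapshot("wrist"))
E
```

```text
13.7833 [0.63376898 0.073091   0.07365212] [[-3.783e-01 -9.257e-01  1.000e-03]
 [-9.257e-01  3.783e-01 -0.000e+00]
 [-4.000e-04 -9.000e-04 -1.000e+00]] -112.22944205956442 0.0519740929602076 [1.17826968 0.14972877 4.88956069] [ 0.0464113  -0.30598156 -0.01788544] [-0.84  0.9   1.13  1.76 -0.91  1.11 -1.36]
```

View pics/side9.png

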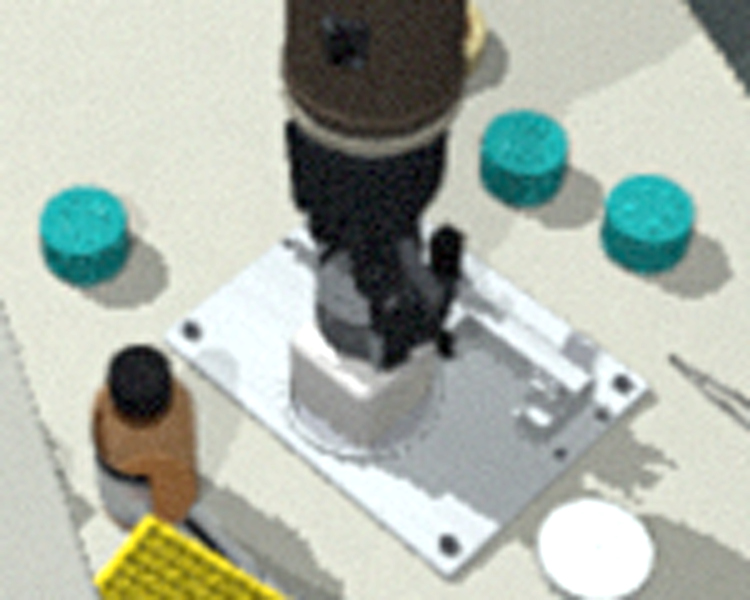

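View pics/wrist9.png

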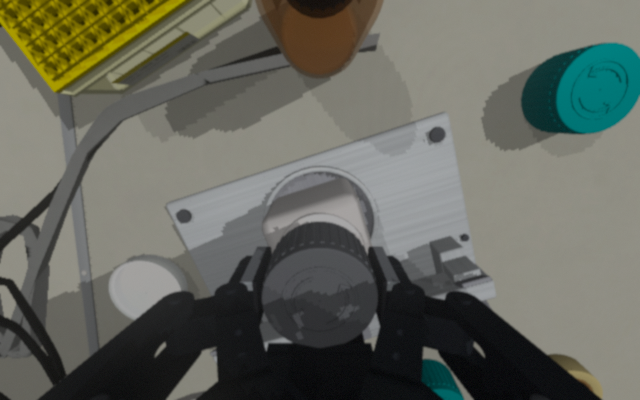

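Emit:
arm_command([
  {"dx": 0,"dy": 0,"dz": 2,"rx": 0,"ry": 0,"rz": 0,"fingers": -1},
  {"dx": 0,"dy": 0,"dz": 2,"rx": 0,"ry": 0,"rz": 0,"fingers": -1},
  {"dx": 0,"dy": 0,"dz": 1,"rx": 0,"ry": 0,"rz": 0,"fingers": -1},
  {"dx": 0,"dy": 0,"dz": 0,"rx": 0,"ry": 0,"rz": 0,"fingers": -1},
  {"dx": 0,"dy": 0,"dz": 0,"rx": 0,"ry": 0,"rz": 0,"fingers": -1},
])

```text
time: 14.3
position: [0.6337, 0.0731, 0.0691]
tcp_rot: [0.0, -0.558, 0.83, -0.0]
wrist_force: [-0.4, 0.9, 11.5]
opening: 0.0519
```

Emit:
arm_command([
  {"dx": 0,"dy": 0,"dz": 0.7,"rx": 0,"ry": 0,"rz": 0,"fingers": -1},
  {"dx": 0,"dy": 0,"dz": 0,"rx": 0,"ry": 0,"rz": -2,"fingers": -1},
  {"dx": 0,"dy": 0,"dz": 0,"rx": 0,"ry": 0,"rz": -3,"fingers": -1},
  {"dx": 0,"dy": 0,"dz": 0,"rx": 0,"ry": 0,"rz": -3,"fingers": -1},
  {"dx": 0,"dy": 0,"dz": 0,"rx": 0,"ry": 0,"rz": -3,"fingers": -1},
  {"dx": 0,"dy": 0,"dz": 0,"rx": 0,"ry": 0,"rz": -3,"fingers": -1},
  {"dx": 0,"dy": 0,"dz": 0,"rx": 0,"ry": 0,"rz": -3,"fingers": -1},
  {"dx": 0,"dy": 0,"dz": 0,"rx": 0,"ry": 0,"rz": -3,"fingers": -1},
])

```text
time: 14.97
position: [0.6339, 0.073, 0.0686]
tcp_rot: [0.001, -0.694, 0.72, -0.0]
wrist_force: [-0.7, 1.2, 12.2]
opening: 0.0517
```

```bash
python3 - <<'E'
from h import *
s,p,r=tcp(); m=r.as_matrix();print(s["time"],p,m.round(4)[2],np.degrees(np.arctan2(m[1,0],m[0,0])),s["opening"],s["wrist_force"],s["torque"],s["joint_pos"].round(2))
E
```

```text
14.9667 [0.63391736 0.07300828 0.06862025] [-4.0e-04 -1.4e-03 -1.0e+00] -92.09387923171872 0.05165288506063633 [-0.72293558  1.23265174 12.19652869] [ 0.08207628  0.18224286 -0.098962  ] [-0.81  0.86  1.04  1.76 -0.86  1.05 -1.05]
```

Emit:
arm_command([
  {"dx": 0,"dy": 0,"dz": 0,"rx": 0,"ry": 0,"rz": -4,"fingers": -1},
  {"dx": 0,"dy": 0,"dz": 0,"rx": 0,"ry": 0,"rz": -4,"fingers": -1},
  {"dx": 0,"dy": 0,"dz": 0,"rx": 0,"ry": 0,"rz": -4,"fingers": -1},
  {"dx": 0,"dy": 0,"dz": 0,"rx": 0,"ry": 0,"rz": -4,"fingers": -1},
  {"dx": 0,"dy": 0,"dz": 0,"rx": 0,"ry": 0,"rz": -4,"fingers": -1},
  {"dx": 0,"dy": 0,"dz": 0,"rx": 0,"ry": 0,"rz": 0,"fingers": -1},
])

```text
time: 15.47
position: [0.634, 0.0729, 0.0688]
tcp_rot: [-0.001, 0.809, -0.588, 0.0]
wrist_force: [0.1, 0.7, 12.2]
opening: 0.0518
```

```bash
python3 - <<'E'
from h import *
s,p,r=tcp(); m=r.as_matrix();print(s["time"],p,m.round(4)[2],np.degrees(np.arctan2(m[1,0],m[0,0])),s["opening"],s["wrist_force"],s["torque"],s["joint_pos"].round(2))
cv2.imwrite("pics/wrist10.png",eyes.snapshot("wrist"))
E
```

```text
15.4667 [0.6339918  0.07294225 0.06877859] [-1.0e-04 -1.8e-03 -1.0e+00] -71.9848846138537 0.05179795486836065 [ 0.08379973  0.69789053 12.24168977] [-0.09874964  0.10746821  0.02642764] [-0.77  0.82  0.96  1.76 -0.79  1.   -0.76]
```

View pics/wrist10.png

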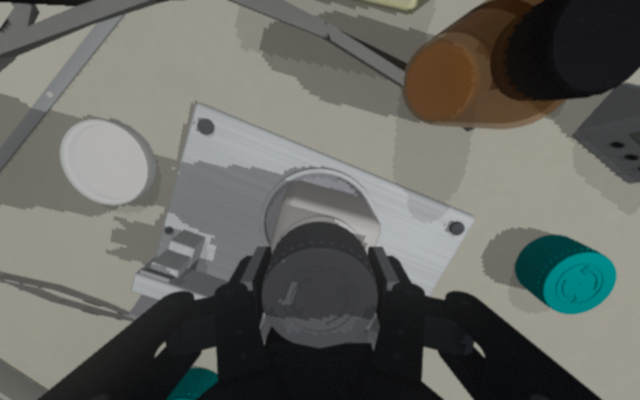

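Emit:
arm_command([
  {"dx": 0,"dy": 0,"dz": 0,"rx": 0,"ry": 0,"rz": -4,"fingers": -1},
  {"dx": 0,"dy": 0,"dz": 0,"rx": 0,"ry": 0,"rz": -4,"fingers": -1},
  {"dx": 0,"dy": 0,"dz": 0,"rx": 0,"ry": 0,"rz": -4,"fingers": -1},
  {"dx": 0,"dy": 0,"dz": 0,"rx": 0,"ry": 0,"rz": -4,"fingers": -1},
  {"dx": 0,"dy": 0,"dz": 0,"rx": 0,"ry": 0,"rz": -4,"fingers": -1},
  {"dx": 0,"dy": 0,"dz": 0,"rx": 0,"ry": 0,"rz": -4,"fingers": -1},
  {"dx": 0,"dy": 0,"dz": 0,"rx": 0,"ry": 0,"rz": -2,"fingers": -1},
  {"dx": 0,"dy": 0,"dz": 0,"rx": 0,"ry": 0,"rz": 0,"fingers": -1},
])

```text
time: 16.18
position: [0.634, 0.073, 0.0687]
tcp_rot: [-0.001, 0.92, -0.392, 0.001]
wrist_force: [-1.5, -0.6, 12.4]
opening: 0.0519
```

```bash
python3 - <<'E'
from h import *
s,p,r=tcp(); m=r.as_matrix();print(s["time"],p,m.round(4)[2],np.degrees(np.arctan2(m[1,0],m[0,0])),s["opening"],s["wrist_force"],s["torque"],s["joint_pos"].round(2))
cv2.imwrite("pics/wrist11.png",eyes.snapshot("wrist"))
a=cv2.imread("pics/wrist9.png");b=cv2.imread("pics/wrist11.png")
x=np.hstack([cv2.convertScaleAbs(cv2.resize(i[150:400,200:440],None,fx=1.65,fy=1.65),alpha=1.6) for i in(a,b)]);cv2.imwrite("pics/cmp.png",x)
E
```

```text
16.1833 [0.63403451 0.07295155 0.06873997] [ 7.0e-04 -1.7e-03 -1.0e+00] -46.09993981278598 0.05193158968376102 [-1.46669264 -0.63042366 12.38652072] [-0.04677061  0.07338707  0.02335016] [-0.72  0.76  0.85  1.75 -0.69  0.95 -0.39]
```

View pics/cmp.png

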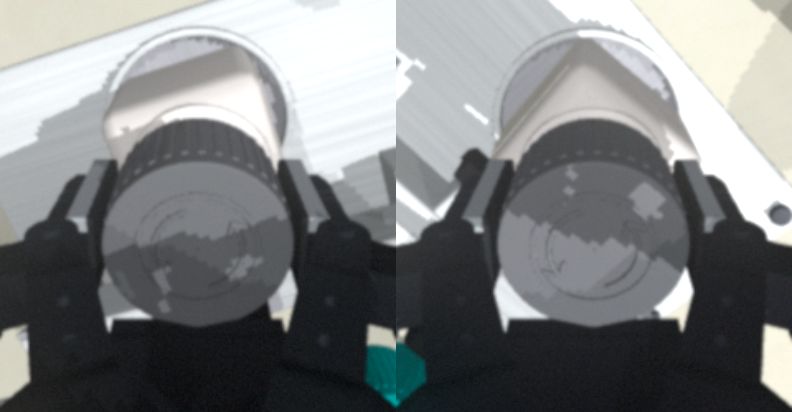

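```bash
python3 - <<'E'
from h import *
cl=cv2.createCLAHE(6,(6,6)); o=[]
for n in("wrist9","wrist10","wrist11"):
    i=cv2.cvtColor(cv2.imread(f"pics/{n}.png"),cv2.COLOR_BGR2GRAY)[235:360,255:385]; i=cv2.resize(i,None,fx=2,fy=2,interpolation=cv2.INTER_CUBIC); o.append(cl.apply(i))
cv2.imwrite("pics/cl.png",np.hstack(o))
E
```

```text
(no output)
```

View pics/cl.png

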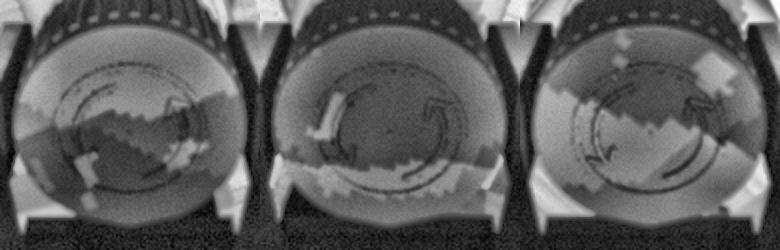

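Emit:
arm_command([
  {"dx": 0,"dy": 0,"dz": -2,"rx": 0,"ry": 0,"rz": 0,"fingers": -1},
  {"dx": 0,"dy": 0,"dz": -2,"rx": 0,"ry": 0,"rz": 0,"fingers": -1},
  {"dx": 0,"dy": 0,"dz": -2,"rx": 0,"ry": 0,"rz": 0,"fingers": -1},
  {"dx": 0,"dy": 0,"dz": -2,"rx": 0,"ry": 0,"rz": 0,"fingers": -1},
  {"dx": 0,"dy": 0,"dz": 0,"rx": 0,"ry": 0,"rz": 0,"fingers": -1},
])

```text
time: 16.65
position: [0.6328, 0.0733, 0.0754]
tcp_rot: [0.0, 0.92, -0.393, -0.0]
wrist_force: [1.0, -0.2, 0.3]
opening: 0.0515
```

Emit:
arm_command([
  {"dx": 0,"dy": 0,"dz": -3,"rx": 0,"ry": 0,"rz": 0,"fingers": -1},
  {"dx": 0,"dy": 0,"dz": -4,"rx": 0,"ry": 0,"rz": 0,"fingers": -1},
  {"dx": 0,"dy": 0,"dz": -4,"rx": 0,"ry": 0,"rz": 0,"fingers": -1},
  {"dx": 0,"dy": 0,"dz": -4,"rx": 0,"ry": 0,"rz": 0,"fingers": -1},
  {"dx": 0,"dy": 0,"dz": 0,"rx": 0,"ry": 0,"rz": 0,"fingers": -1},
])

```text
time: 17.07
position: [0.6336, 0.0731, 0.0915]
tcp_rot: [-0.0, 0.92, -0.393, 0.0]
wrist_force: [0.7, 0.3, 0.2]
opening: 0.0517
```

```bash
python3 - <<'E'
from h import *
s,p,r=tcp(); print(s["time"],p,s["opening"],s["wrist_force"])
im=eyes.snapshot("side"); crop(im,270,180,420,300,5,"side12.png")
cv2.imwrite("pics/wrist12.png",eyes.snapshot("wrist"))
E
```

```text
17.0667 [0.63364673 0.0730576  0.09152981] 0.051691888988663594 [0.68740633 0.34204573 0.17324901]
```

View pics/side12.png

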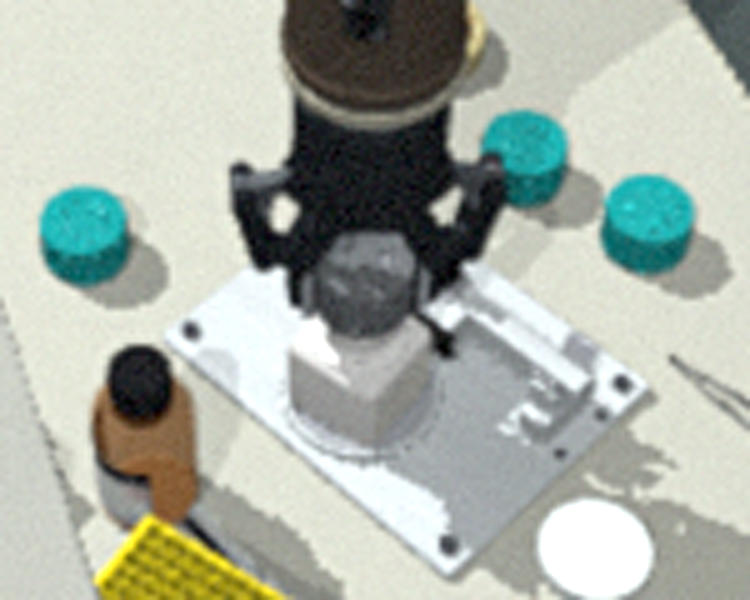

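View pics/wrist12.png

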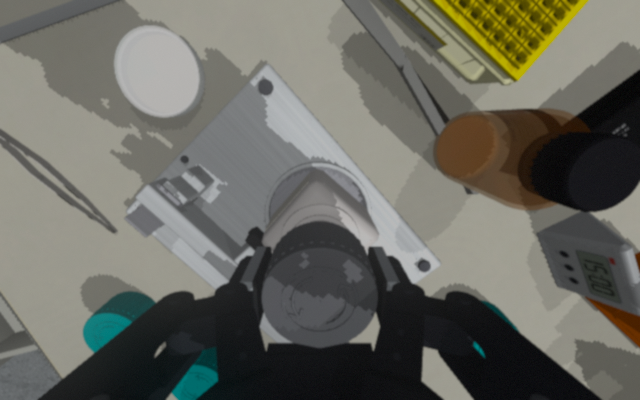

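Emit:
arm_command([
  {"dx": 0,"dy": 0,"dz": -6,"rx": 0,"ry": 0,"rz": 0,"fingers": -1},
  {"dx": 0,"dy": 0,"dz": -9,"rx": 0,"ry": 0,"rz": 0,"fingers": -1},
  {"dx": 0,"dy": 0,"dz": -10,"rx": 0,"ry": 0,"rz": 0,"fingers": -1},
  {"dx": 0,"dy": 0,"dz": -10,"rx": 0,"ry": 0,"rz": 0,"fingers": -1},
  {"dx": 0,"dy": 0,"dz": -9,"rx": 0,"ry": 0,"rz": 0,"fingers": -1},
  {"dx": 0,"dy": 0,"dz": -6,"rx": 0,"ry": 0,"rz": 0,"fingers": -1},
  {"dx": 0,"dy": 0,"dz": -2,"rx": 0,"ry": 0,"rz": 0,"fingers": -1},
  {"dx": 0,"dy": 0,"dz": 0,"rx": 0,"ry": 0,"rz": 0,"fingers": -1},
  {"dx": 0,"dy": 0,"dz": 0,"rx": 0,"ry": 0,"rz": 0,"fingers": -1},
])

```text
time: 17.92
position: [0.6331, 0.0733, 0.1425]
tcp_rot: [-0.0, 0.92, -0.393, -0.0]
wrist_force: [-0.2, -0.4, -0.9]
opening: 0.0517
```

```bash
python3 - <<'E'
from h import *
s,p,r=tcp(); print(s["time"],p,r.as_matrix()[2].round(4),s["opening"],s["wrist_force"],s["joint_vel"].round(3))
im=eyes.snapshot("side"); crop(im,250,160,420,300,4.5,"side13.png")
cv2.imwrite("pics/wrist13.png",eyes.snapshot("wrist"))
im=eyes.snapshot("top"); crop(im,190,130,410,300,3.5,"top13.png")
E
```

```text
17.9167 [0.63311923 0.07332565 0.14246556] [-3.e-04  0.e+00 -1.e+00] 0.051742971695027194 [-0.24223222 -0.44990066 -0.85008091] [ 0.002  0.01  -0.007  0.006 -0.001 -0.     0.002]
```

View pics/side13.png

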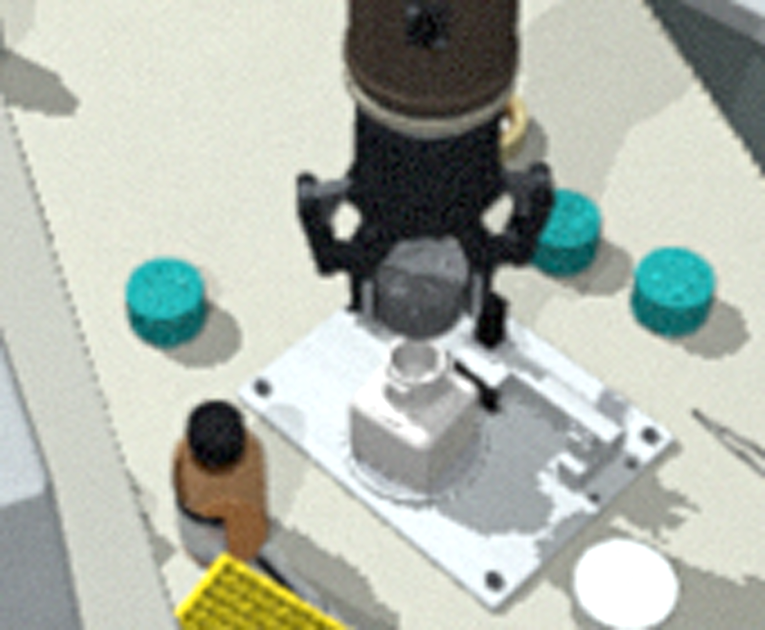

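View pics/wrist13.png

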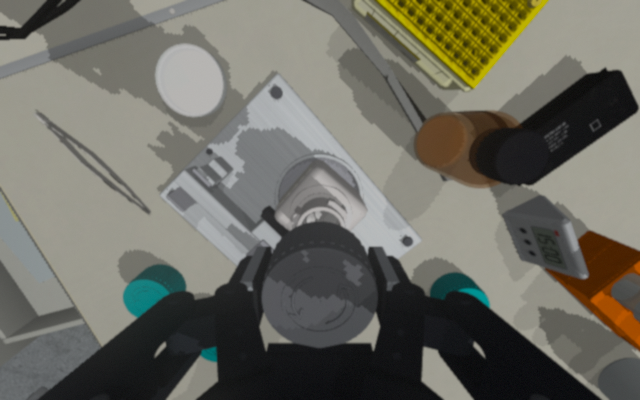

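View pics/top13.png

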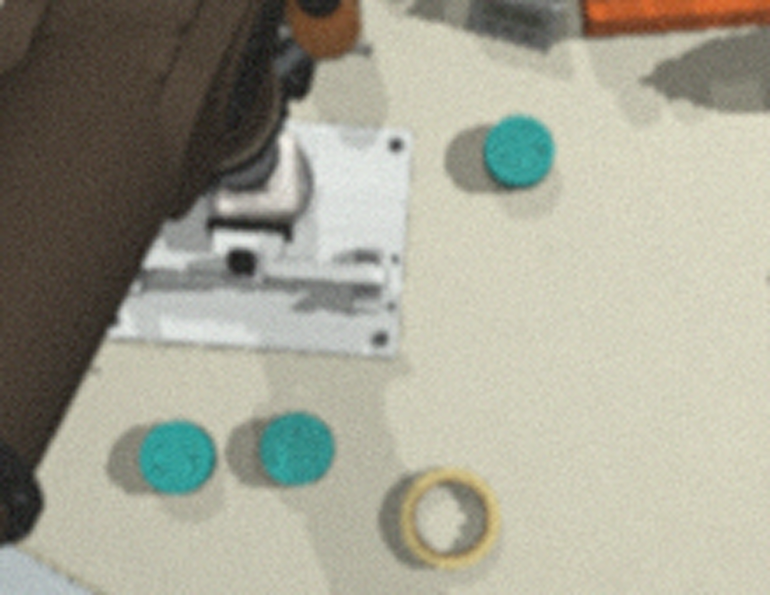

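```bash
python3 -c "
from rig import arm
print(arm.sign_off())"
```

```text
the job is handed in; nothing more can be done
None
```

The bar is clamped in both slots, the jar is open, and I handed the job in with the cap still held level above it, at about 18 s of the 58 s.

- **Clamp bar:** I laid it in both slots with the pad towards the jar and pressed until it met the slot floors. Contact came at a tool height 30 mm above its height when gripping the bar on the bench, as it should. I then let go, and the camera views afterwards showed it still in both slots.
- **Cap:** I pressed it about 5 mm (roughly 12 N) and held it there while turning it 66° anticlockwise. The marks on the cap stayed put in the gripper, so it did not slip. The jar gave a few degrees before the bar stopped it.
- **Lift:** The cap came straight up with no pull on the wrist. Its centre is now about 67 mm above the jar's mouth and its rim about 51 mm, worked out from how far the tool rose. "About 6 cm" could mean either point, so I stopped between the two.
- **Last checks:** The tool was level and at rest and the gripper opening was 51.7 mm. The jar stood in its collar behind the bar and nothing nearby looked moved. I saw no bar or jar fault.
- **Disagreement:** The side camera put some bench points 4–7 mm off in y from the top and wrist cameras. I used the top and wrist cameras for positions, and the bar and cap then fitted without correction.

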